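Stack the culture dishes on the jar base

ROBOT

A 6-joint arm with a two-finger parallel gripper is mounted at the origin on the work surface. World frame = base frame: x ahead of the robot, y to its left, z up, the work surface at z = 0. Lengths are in m, angles in rad, forces in N, time in s.
With the tool pointing down it reaches from about 0.375 to 0.9 m from the base axis. Payload 3.1 kg.
Tool frame: the origin (TCP) lies at the very end of the fingers, on their centre line; the grasp point (between the pads) lies 19 mm behind it; z points along the fingers, y is the line along which they close (so a half turn about z gives the same grasp; the last joint's range is limited). The gripper opens to 87 mm and grips with 3 to 60 N. Pads are 19 mm wide; open, the fingers measure 117 mm over their backs; the gripper's body (75 mm by 190 mm) begins 51 mm behind the grasp point.
Start: joints at [0.931, 0.527, 1.433, -0, 1.181, -0.178], TCP at [0.278, 0.56, 0.223] pointing down, gripper open.
Joint ranges: [-3.08, 3.08], [-0.75, 2.2], [0.22, 2.44], [-1.43, 4.57], [0, 2.65], [-2.85, 2.85]. Speed limits (rad/s): [2.79, 2.79, 3.14, 3.14, 3.14, 3.14].

INTERFACE

Orientations are given as a unit quaternion [x, y, z, w].
In Python, from rig import status, viewer, robot gives the robot as it stands.
- The arm moves only by the tool arm_command, never from a script. Its arguments are lists of equal length, an entry for each row: "delta_rot": the turn, a rotation vector about the tool's x, y, z in degrees, a list of three; "delta_pos": the shift along the tool's x, y, z in m, a list of three; "gripper": the closure, from -1 (fully open) to 1 (shut). In form: {"delta_rot": [[rx, ry, rz], ...], "delta_pos": [[dx, dy, dz], ...], "gripper": [gripper, ...]}. A call has 1 to 12 rows; each row is the pose to reach, as a shift and turn from the pose commanded when the call began, along the tool's axes at that moment; what a row does not reach only later rows make up. A row lasts 1/12 s, in which the tool goes at most 41.7 mm and 7.16 degrees, less where a joint would pass 70% of its speed; a pose out of reach is approached as far as the arm can. A call with a gripper value outside its range is refused whole. The fingers move at their own pace and stop on an object; "grip_force" is the grip in N (left out, the last holds). Time passes only in rows, so rows that repeat a pose let the fingers close. It gives the time, the measured TCP pose, the force, the opening and the grip force at its end, in the units of the state.
- status.get_obs(): the state, without advancing time (a new reading comes with each control period).
- viewer.camera(name): name is "scene" or "top" or "wrist"; returns a dict with "pixels" (480x640x3 uint8, blue, green, red), "fx", "fy", "cx", "cy" (pixels), "pose" (4x4, takes a point from camera to world coordinates); the wrist camera has in their place "mount" (4x4, takes a point from camera to tool coordinates, whose origin is the TCP and whose axes are the flange's). Camera axes: x right, y down, z forward; pixel columns grow to the right and rows downward; lengths in m; the calibration is good to about 2 mm. A picture is of the moment at which its call begins: read the wrist's pose just before it. There is no depth.
- robot.hand_in(): hands the job in; it is judged then, once.
The state is a dict: "time": time; "q": joint angles; "joint_velocities": joint speeds; "joint_torque": joint torques, N m; "position": TCP position; "tool_rot": TCP orientation; "ft_force": force on the tool from outside, world axes, zero at the start; "moment": the same for the moment, N m; "grip_width": finger opening in m; "grip_force": force on a finger pad.
Only numpy, scipy, OpenCV 4.12 (cv2) and the standard library are available. Lean on these libraries where they do the work, as an engineer would, in place of code of your own. Each camera call takes 0.05 s, during which the arm holds its last target. There are 200 camera calls.

TASK

The three culture dishes have drained in the wire rack. Stack them on the seat of the jar base, the deep dish first and the two shallow ones on top of it, lids up, every foot sitting fully home in the ring beneath it. Set each one down gently, do not drop or force it, let go of the stack and leave everything else on the bench where it is.

Things in the scene. Friction and masses are not known exactly. Their poses are not given: they have to be found in the camera images.
- rack: the draining rack, fixed: bent 4 mm wire on a drip tray (125 x 310 mm). Three cradles along its y axis at y = -105, 0, +105 mm hold one dish each (which one where varies), the centre of its underside 52 mm above the bench at x = 0. Dishes lean back to its +x side, lids outwards: a dish's z axis is tilted 50 deg from vertical to the rack's -x. Origin: middle of the row, on the bench.
- rack_mid (a point): the middle cradle of the rack, where the underside centre of its dish lies. In each cradle the lid's rim rests on two upturned wire ends and the underside on two sloping wires, all within 20 mm of the cradle's middle; left and right of a dish is free (39 mm to the next one). Two long wires run along y behind the dishes, by their upper and lower edges; the highest wire is 80 mm above the bench.
- jar_base: the base of the culture jar, fixed: a round metal plate, 156 mm across, 12 mm thick, with a rubber gasket and three small clamp lugs at its rim (94 mm from the centre), and in the middle a raised round seat. Origin: its centre, on the bench.
- seat (a point): centre of the flat of the seat on the jar base: 67 mm across, 18 mm above the bench, with a locating ring like that on the lids (3 mm high, 58 mm across inside, 64 mm outside) that takes the foot of the lowest dish with 1.5 mm to spare all round.
- deep_mid (a point): centre of the deep dish, on its axis 15 mm above the underside, z axis out through the lid. A round closed dish of clouded off-white plastic, 30 mm high, about 75 g: a foot 55 mm across (lowest 6 mm), above it a plain round lid 66 mm across and 24 mm tall; hold it across the lid. The dish below is as wide, so fingers must not reach below the lid's lower edge when it is set down.
- deep_foot (a point): centre of the underside of the deep dish's foot (55 mm across, 6 mm high, sharp-edged)
- deep_top (a point): centre of the top face of the deep dish's lid, 30 mm above its underside. Round it stands the stacking ring, 3 mm high, 58 mm across inside and 64 mm outside, which takes the foot of the next dish with 1.5 mm to spare all round.
- deep: the deep dish itself; origin at the centre of its underside, z axis out through the lid
- flat1_mid (a point): centre of the first shallow dish, on its axis 10 mm above the underside, z axis out through the lid. A round closed dish of clouded off-white plastic, 20 mm high, about 45 g: a foot 55 mm across (lowest 6 mm), above it a plain round lid 66 mm across and 14 mm tall; hold it across the lid. The dish below is as wide, so fingers must not reach below the lid's lower edge when it is set down.
- flat1_foot (a point): centre of the underside of the first shallow dish's foot (55 mm across, 6 mm high, sharp-edged)
- flat1_top (a point): centre of the top face of the first shallow dish's lid, 20 mm above its underside. Round it stands the stacking ring, 3 mm high, 58 mm across inside and 64 mm outside, which takes the foot of the next dish with 1.5 mm to spare all round.
- flat1: the first shallow dish itself; origin at the centre of its underside, z axis out through the lid
- flat2_mid (a point): centre of the second shallow dish, on its axis 10 mm above the underside, z axis out through the lid. A round closed dish of clouded off-white plastic, 20 mm high, about 45 g: a foot 55 mm across (lowest 6 mm), above it a plain round lid 66 mm across and 14 mm tall; hold it across the lid. The dish below is as wide, so fingers must not reach below the lid's lower edge when it is set down.
- flat2_foot (a point): centre of the underside of the second shallow dish's foot (55 mm across, 6 mm high, sharp-edged)
- flat2_top (a point): centre of the top face of the second shallow dish's lid, 20 mm above its underside. Round it stands the stacking ring, 3 mm high, 58 mm across inside and 64 mm outside, which takes the foot of the next dish with 1.5 mm to spare all round.
- flat2: the second shallow dish itself; origin at the centre of its underside, z axis out through the lid
- dome: bystander: the clear dome cover of the jar, 148 mm wide and 178 mm tall with its knob, standing upright at the side; origin on its underside
- big_dishes: bystander: two larger culture dishes (100 mm wide) one on the other, 36 mm high together; origin on the underside
- spare_lid: bystander: an empty dish lid, 66 mm wide and 13 mm high, lying upside down on the bench; not part of the job; origin on its underside
- forceps: bystander: steel forceps, 130 mm long, lying flat, about 8 mm high; origin at the middle, on the bench
- timer: bystander: a pocket timer, 50 x 68 x 20 mm; origin on its underside
- tape: bystander: a roll of label tape, 84 mm wide and 19 mm high; origin on its underside
- marker: bystander: a marker pen, 122 mm long, 15 mm high; origin at the middle, on the bench
- tube_rack: bystander: a rack of test tubes, 75 x 190 mm, 88 mm high; origin on its underside

How it is judged:
By the outcome, as a careful person would: the job done as asked, in the order asked, and still so for the second after the job is handed in, with the robot touching nothing.
It also fails if it takes over 72 s, if anything falls off the work surface, if the arm or the gripper's body presses on something with over 40 N, if the wrist force passes 120 N, or if a joint passes its speed limit or range.

## Working session

There is one attempt and no reset: what is moved stays moved. The work goes in short steps, Python scripts to look and compute and a tool call to move; the robot and the scene stay as the last step left them, time stands still between calls to the robot, and variables do not carry over. Pictures are saved under pics/ and viewed, at most 10 in all, crops included, and the job is handed in when it is done.

Besides the shell and the picture viewer there is one more tool, called after ">>>" as name(argument=value, ...), one argument or row to a line, values as JSON. arm_command: Moves the arm, as the interface text tells. Its arguments: {"type":"object","properties":{"delta_rot":{"type":"array","items":{"type":"array","items":{"type":"number"}}},"delta_pos":{"type":"array","items":{"type":"array","items":{"type":"number"}}},"gripper":{"type":"array","items":{"type":"number"}},"grip_force":{"type":"number"}},"required":["delta_rot","delta_pos","gripper"]}

```bash
ls; mkdir -p pics
cat > h.py <<'E'
import numpy as np, cv2
from scipy.spatial.transform import Rotation as R
from rig import status, viewer, robot
def cam(name):
    o=status.get_obs(); c=viewer.camera(name)
    K=np.array([[c['fx'],0,c['cx']],[0,c['fy'],c['cy']],[0,0,1.]])
    if name=='wrist':
        T=np.eye(4);T[:3,:3]=R.from_quat(o['tool_rot']).as_matrix();T[:3,3]=o['position'];P=T@np.array(c['mount'])
    else: P=np.array(c['pose'])
    return np.array(c['pixels']),K,P
def ray(K,P,u,v,z):
    d=P[:3,:3]@np.linalg.solve(K,[u,v,1.]); o=P[:3,3]; return o+d*(z-o[2])/d[2]
def proj(K,P,X):
    X=np.atleast_2d(X); c=(X-P[:3,3])@P[:3,:3]; p=c@K.T; return p[:,:2]/p[:,2:]
E
python3 - <<'E'
from h import *
o=status.get_obs();print({k:np.round(v,3) for k,v in o.items()})
for n in('top','scene'):
    im,K,P=cam(n);cv2.imwrite(f'pics/{n}0.png',im);np.savez(f'{n}.npz',K=K,P=P);print(n,K,P.round(3))
c=viewer.camera('wrist');print(np.array(c['mount']).round(3),c['fx'])
E
```

```text
pics
{'time': np.float64(0.0), 'q': array([ 0.931,  0.528,  1.434,  0.   ,  1.181, -0.179]), 'joint_velocities': array([ 0.001,  0.001,  0.002, -0.001,  0.001, -0.   ]), 'joint_torque': array([ -0.   , -44.005, -17.659,   0.063,   0.058,  -0.   ]), 'position': array([0.277, 0.559, 0.222]), 'tool_rot': array([ 0.228,  0.974, -0.001, -0.   ]), 'ft_force': array([ 0.27 , -0.215,  0.287]), 'moment': array([ 0.058, -0.015,  0.01 ]), 'grip_force': np.float64(0.0), 'grip_width': np.float64(0.087)}
top [[615.54863054   0.         308.75557273]
 [  0.         615.54863054 241.33791617]
 [  0.           0.           1.        ]] [[ 0.003 -0.995  0.098  0.449]
 [-1.    -0.002  0.018 -0.124]
 [-0.018 -0.098 -0.995  1.474]
 [ 0.     0.     0.     1.   ]]
scene [[539.45555941   0.         310.62658062]
 [  0.         539.45555941 238.26399657]
 [  0.           0.           1.        ]] [[-0.508  0.719 -0.474  1.315]
 [ 0.861  0.421 -0.286  0.343]
 [-0.006 -0.553 -0.833  1.393]
 [ 0.     0.     0.     1.   ]]
[[-0.001 -0.96  -0.279  0.078]
 [ 1.    -0.001  0.001 -0.001]
 [-0.001 -0.279  0.96  -0.163]
 [ 0.     0.     0.     1.   ]] 387.6462219302627
```

View pics/top0.png

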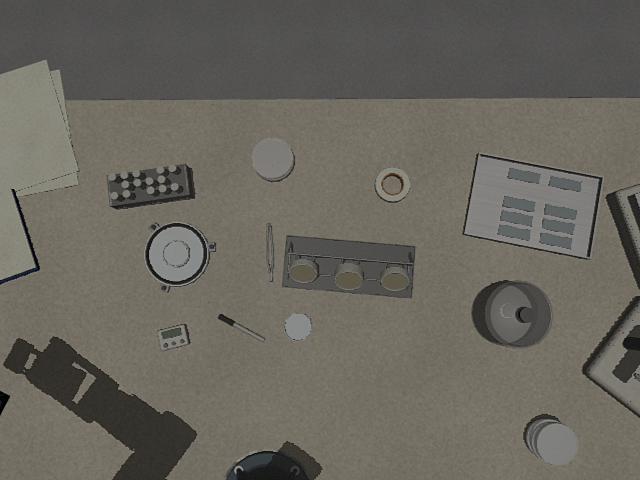

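View pics/scene0.png

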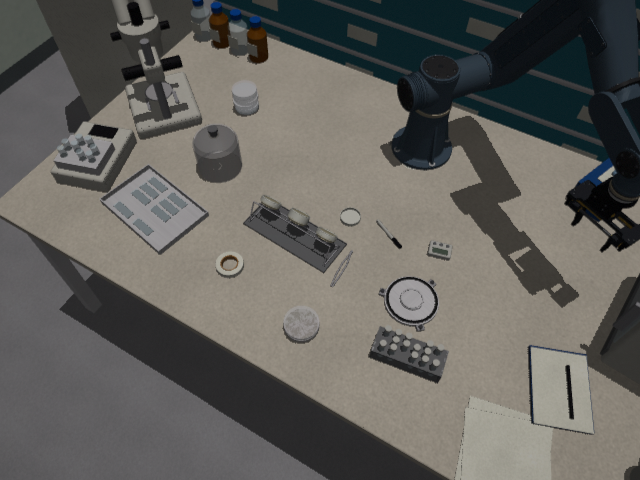

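The top view shows the rack tray with corners at about (287,236), (415,247), (412,297) and (283,289). The dishes are near (303,270), (348,275) and (395,278), leaning away from the robot, and the seat is near (176,253). The scene view agrees.

Run:
```python
from h import *
d=np.load('top.npz');K,P=d['K'],d['P']
im=cv2.imread('pics/top0.png')
cr=cv2.resize(im[228:303,275:425],None,fx=5,fy=5,interpolation=cv2.INTER_CUBIC)
cr2=cv2.resize(im[215:295,130:222],None,fx=2.5,fy=2.5,interpolation=cv2.INTER_CUBIC)
c=np.zeros((590,750,3),np.uint8);c[:375]=cr;c[380:580,:230]=cr2
cv2.imwrite('pics/crop1.png',cv2.convertScaleAbs(c,alpha=1.6))
for n,uv,z in [('c1',(287,236),.004),('c2',(415,247),.004),('c3',(412,297),.004),('c4',(283,289),.004),('seat',(176,253),.018)]:print(n,ray(K,P,*uv,z).round(4))
```

```text
c1 [ 0.6069 -0.0447  0.004 ]
c2 [ 0.5809 -0.351   0.004 ]
c3 [ 0.4619 -0.3423  0.004 ]
c4 [ 0.4799 -0.036   0.004 ]
seat [0.5643 0.2188 0.018 ]
```

View pics/crop1.png

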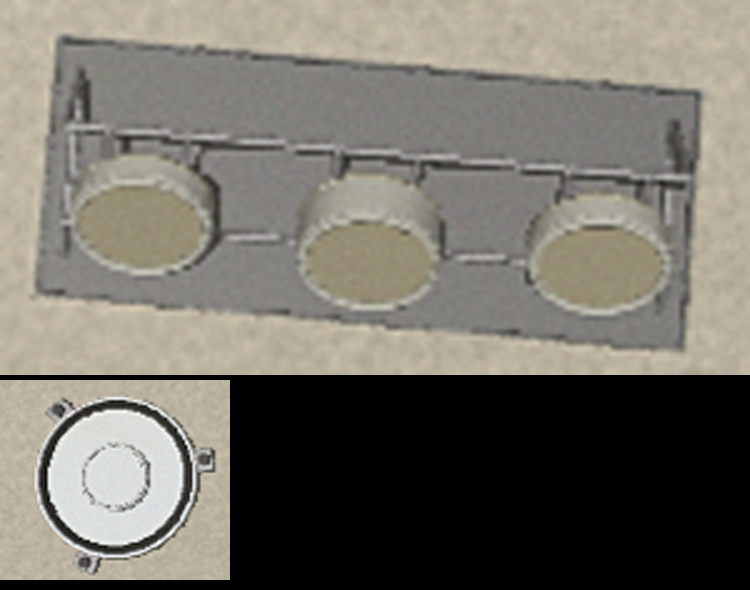

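The middle dish shows the tallest side wall, so it is the deep one. The rack corners in the crop are (62,36), (700,92), (685,350) and (36,293), and the seat centre is at (116,477).

```bash
cat >> h.py <<'E'
def go(pos,Rm):
    "shift (m) and turn (deg) in the present tool axes"
    o=status.get_obs();A=R.from_quat(o['tool_rot'])
    rv=(A.inv()*R.from_matrix(Rm)).as_rotvec(degrees=True); dp=A.inv().apply(np.array(pos)-o['position'])
    print('t',round(o['time'],2),'pos',np.round(o['position'],4),'q',np.round(o['q'],2),'| rot',rv.round(2),'pos',dp.round(4)); return rv,dp
def Rdown(yaw):
    x=np.array([np.cos(yaw),np.sin(yaw),0]);z=np.array([0,0,-1.]);return np.c_[x,np.cross(z,x),z]
def Rdish(rx):  # tool z = -dish z, tool x up/away
    rx=np.r_[rx,0];s,c=np.sin(np.radians(50)),np.cos(np.radians(50));z=s*rx-c*np.array([0,0,1]);x=c*rx+s*np.array([0,0,1]);return np.c_[x,np.cross(z,x),z]
E
python3 - <<'E'
from h import *
d=np.load('top.npz');K,P=d['K'],d['P']
c=[ray(K,P,275+(x+.5)/5-.5,228+(y+.5)/5-.5,.003) for x,y in [(62,36),(700,92),(685,350),(36,293)]]
c=np.array(c);print(c.round(4));o=c.mean(0)
ry=(c[0]-c[1])+(c[3]-c[2]);ry=ry[:2]/np.linalg.norm(ry[:2]);rx=np.array([ry[1],-ry[0]])
print('o',o,'rx',rx,'sizes',np.linalg.norm(c[0]-c[1]),np.linalg.norm(c[3]-c[0]))
s=ray(K,P,130+116.5/2.5-.5,215+97.5/2.5-.5,.015);print('seat',s)
np.savez('est.npz',o=o,rx=rx,ry=ry,s=s)
go([s[0],s[1],.16],Rdown(0.2))
E
```

```text
[[ 0.6099 -0.0446  0.003 ]
 [ 0.5834 -0.3502  0.003 ]
 [ 0.4605 -0.3415  0.003 ]
 [ 0.4865 -0.033   0.003 ]]
o [ 0.53508641 -0.19232622  0.003     ] rx [ 0.99635408 -0.08531443] sizes 0.30677602560406514 0.12391041878062706
seat [0.56333916 0.21927582 0.015     ]
t 0.15 pos [0.2775 0.5594 0.2218] q [ 0.93  0.53  1.43  0.    1.18 -0.18] | rot [-6.0000e-02  1.1000e-01  1.4214e+02] pos [-0.4072 -0.1775  0.062 ]
```

>>> arm_command(
  delta_rot=[
    [0, 0, 7],
    [0, 0, 14],
    [0, 0, 21],
    [0, 0, 28],
    [0, 0, 35],
    [0, 0, 42],
    [0, 0, 49],
    [0, 0, 56],
    [0, 0, 63],
    [0, 0, 70],
    [0, 0, 77],
    [0, 0, 84],
  ],
  delta_pos=[
    [-0.034, -0.015, 0.005],
    [-0.068, -0.03, 0.01],
    [-0.102, -0.044, 0.015],
    [-0.136, -0.059, 0.02],
    [-0.17, -0.074, 0.025],
    [-0.204, -0.089, 0.03],
    [-0.238, -0.104, 0.035],
    [-0.272, -0.119, 0.04],
    [-0.306, -0.133, 0.045],
    [-0.34, -0.148, 0.05],
    [-0.374, -0.163, 0.056],
    [-0.407, -0.178, 0.062],
  ],
  gripper=[-1, -1, -1, -1, -1, -1, -1, -1, -1, -1, -1, -1],
)

```text
time: 1.15
position: [0.5643, 0.2177, 0.1601]
tool_rot: [0.823, 0.568, -0.0, -0.0]
ft_force: [0.7, -0.1, 0.3]
grip_width: 0.087
grip_force: 0.0
```

>>> arm_command(
  delta_rot=[
    [0, 0, 58],
    [0, 0, 58],
    [0, 0, 58],
    [0, 0, 58],
    [0, 0, 58],
    [0, 0, 58],
    [0, 0, 58],
    [0, 0, 58],
    [0, 0, 58],
    [0, 0, 58],
    [0, 0, 58],
  ],
  delta_pos=[
    [0, 0, 0],
    [0, 0, 0],
    [0, 0, 0],
    [0, 0, 0],
    [0, 0, 0],
    [0, 0, 0],
    [0, 0, 0],
    [0, 0, 0],
    [0, 0, 0],
    [0, 0, 0],
    [0, 0, 0],
  ],
  gripper=[-1, -1, -1, -1, -1, -1, -1, -1, -1, -1, -1],
)

```text
time: 2.07
position: [0.5631, 0.2194, 0.1604]
tool_rot: [0.995, 0.102, -0.0, 0.0]
ft_force: [0.7, -0.5, 0.1]
grip_width: 0.087
grip_force: 0.0
```

Run:
```python
from h import *
im,K,P=cam('wrist');cv2.imwrite('pics/w1.png',im);np.savez('w1.npz',K=K,P=P)
e=np.load('est.npz');print('seat px expected',proj(K,P,[*e['s'][:2],.018]))
u=np.r_[e['o'][:2],.052];Rd=Rdish(e['rx']);dz=-Rd[:,2]
go(u+dz*.15,Rd)
```

```text
seat px expected [[320.7227955 223.5484056]]
t 2.12 pos [0.5632 0.2194 0.1604] q [0.19 0.57 1.55 0.   1.02 1.55] | rot [-7.25 49.66 15.54] pos [-0.2212  0.3646  0.0121]
```

View pics/w1.png

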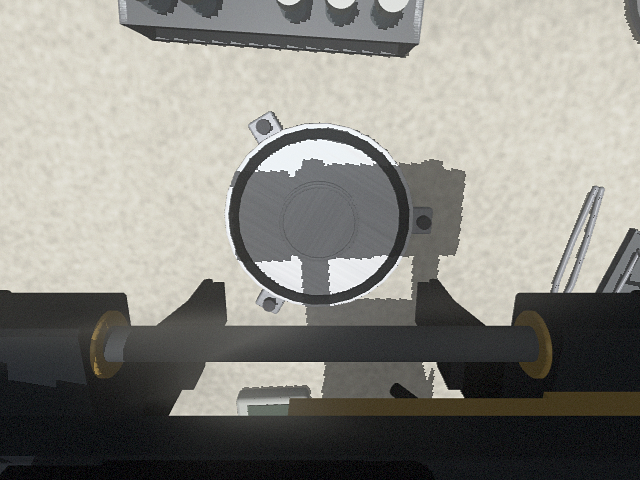

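The wrist view shows the seat ring centred near (320,219.5), with the plate rim spanning columns 226 to 410. That is within about 4 mm of the estimate from the top camera. Next I move to a standoff in front of the middle dish.

>>> arm_command(
  delta_rot=[
    [-0.6, 4.1, 1.3],
    [-1.2, 8.3, 2.6],
    [-1.8, 12.4, 3.9],
    [-2.4, 16.6, 5.2],
    [-3, 20.7, 6.5],
    [-3.6, 24.8, 7.8],
    [-4.2, 29, 9.1],
    [-4.8, 33.1, 10.4],
    [-5.4, 37.2, 11.7],
    [-6, 41.4, 13],
    [-6.6, 45.5, 14.2],
    [-7.25, 49.7, 15.5],
  ],
  delta_pos=[
    [-0.018, 0.03, -0.01],
    [-0.037, 0.061, -0.02],
    [-0.055, 0.091, -0.03],
    [-0.074, 0.122, -0.03],
    [-0.092, 0.152, -0.03],
    [-0.111, 0.182, -0.03],
    [-0.129, 0.213, -0.03],
    [-0.147, 0.243, -0.025],
    [-0.166, 0.273, -0.02],
    [-0.184, 0.304, -0.01],
    [-0.203, 0.334, 0],
    [-0.221, 0.365, 0.012],
  ],
  gripper=[-1, -1, -1, -1, -1, -1, -1, -1, -1, -1, -1, -1],
)

```text
time: 3.12
position: [0.4822, 0.0137, 0.1824]
tool_rot: [0.961, 0.029, 0.273, -0.036]
ft_force: [0.6, 0.1, 0.4]
grip_width: 0.0872
grip_force: 0.0
```

Run:
```python
from h import *
d=np.load('w1.npz');print('seat w1',ray(d['K'],d['P'],320,219.5,.020))
im,K,P=cam('wrist');cv2.imwrite('pics/w2.png',im);np.savez('w2.npz',K=K,P=P)
e=np.load('est.npz');u=np.r_[e['o'][:2],.052];Rd=Rdish(e['rx']);dz=-Rd[:,2]
ry=np.r_[e['ry'],0]
print('tops',[proj(K,P,u+ry*k+dz*h).round(1) for k,h in((.105,.02),(0,.03),(-.105,.02))])
go(u+dz*.15,Rd)
```

```text
seat w1 [0.56697215 0.22061819 0.02      ]
tops [array([[463.6, 265.5]]), array([[615.1, 295.3]]), array([[764.5, 308.4]])]
t 3.17 pos [0.4807 0.0134 0.1813] q [-0.39  0.32  2.25  1.28  0.29 -0.08] | rot [-8.42 18.52  4.95] pos [-0.0754  0.1924 -0.0202]
```

View pics/w2.png

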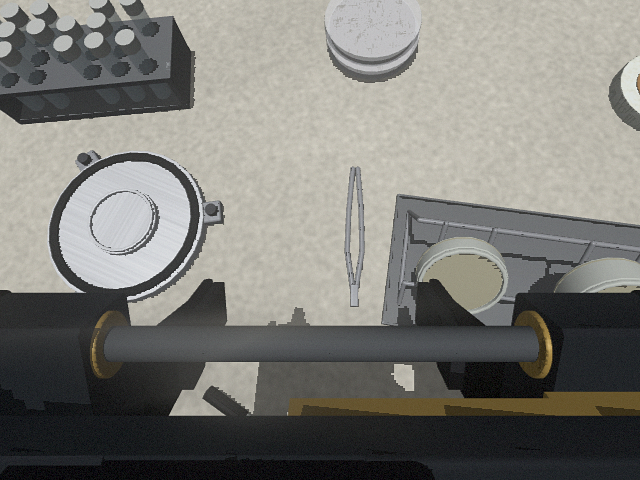

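The arm is slowing near a wrist singularity (q5 is about 0.3). I'll fit a kinematic model so I can plan around it.

```bash
cat > kin.py <<'E'
import numpy as np
from scipy.optimize import least_squares
from scipy.spatial.transform import Rotation as R
lo=np.array([-3.08,-.75,.22,-1.43,0,-2.85]);hi=np.array([3.08,2.2,2.44,4.57,2.65,2.85])
def fk(q,p):
    a,d,L1,L2,e,Lt=p
    r=R.from_euler('z',q[0]);t=r.apply([a,0,d])
    r=r*R.from_euler('y',q[1]);t=t+r.apply([0,0,L1])
    r=r*R.from_euler('y',q[2]);t=t+r.apply([e,0,L2])
    r=r*R.from_euler('z',q[3])*R.from_euler('y',q[4]);t=t+r.apply([0,0,Lt])
    return t,r*R.from_euler('z',q[5])*R.from_euler('z',OFF)
OFF=-np.pi/2
def ik(pos,Rm,p,n=40,seed=0):
    g=np.random.default_rng(seed);A=R.from_matrix(Rm);sols=[]
    for _ in range(n):
        f=lambda q:np.r_[(lambda t,r:np.r_[(t-pos)*5,(A.inv()*r).as_rotvec()])(*fk(q,p))]
        s=least_squares(f,g.uniform(lo,hi),bounds=(lo,hi))
        if s.cost<1e-7 and not any(np.allclose(s.x,x,atol=.02) for x in sols):sols.append(s.x)
    return sols
E
cat > fit.py <<'E'
from h import *; import kin
D=[([.931,.5275,1.4335,0,1.181,-.1785],[.2775,.5594,.2218],[.228,.974,-.001,0]),([.19,.57,1.55,0,1.02,1.55],[.5632,.2194,.1604],[.995,.102,0,0])]
o=status.get_obs();D.append((o['q'],o['position'],o['tool_rot']))
for q,t,r in D:
    A=kin.fk(np.array(q),[0]*6)[1];print((R.from_quat(r).inv()*A).as_rotvec(degrees=True).round(2))
f=lambda p:np.r_[np.concatenate([kin.fk(np.array(q),p)[0]-t for q,t,r in D]),1e-3*(p-[0,.3,.4,.4,0,.25])]
s=least_squares(f,[0,.3,.4,.4,0,.25]);print(s.x.round(3),f(s.x).round(4));np.save('p.npy',s.x)
e=np.load('est.npz');u=np.r_[e['o'][:2],.052];Rd=Rdish(e['rx']);dz=-Rd[:,2];ry=np.r_[e['ry'],0]
for k in(.105,0,-.105):
  for roll in(0,180):
    for up in(0,.08):
      Rr=Rd@R.from_euler('z',roll,degrees=True).as_matrix()
      for q in kin.ik(u+ry*k+dz*.008+[0,0,up],Rr,s.x): print(k,roll,up,q.round(2))
E
python3 fit.py
```

```text
[-5.0000e-02 -1.4000e-01 -1.7992e+02]
[1.4000e-01 0.0000e+00 1.7963e+02]
[   0.   -0. -180.]Traceback (most recent call last):
  File "fit.py", line 7, in <module>
    s=least_squares(f,[0,.3,.4,.4,0,.25]);print(s.x.round(3),f(s.x).round(4));np.save('p.npy',s.x)
      ^^^^^^^^^^^^^
NameError: name 'least_squares' is not defined
```

Orientation model is right apart from a 180° offset, so I'll fix that.

```bash
sed -i 's/OFF=-np.pi/OFF=np.pi/' kin.py; sed -i '1a from scipy.optimize import least_squares' fit.py; python3 fit.py
```

```text
[-0.09  0.03  0.08]
[-0.    0.09 -0.37]
[-0. -0.  0.]
[-0.361  0.505  0.912  0.626  0.151  0.677] [ 0.092  -0.0629  0.0158  0.0131 -0.1086 -0.0208 -0.     -0.0084  0.0049
 -0.0004  0.0002  0.0005  0.0002  0.0002  0.0004]
0 0 0 [-1.49  0.84  2.33  1.76  0.88 -1.61]
0 0 0.08 [-1.49  0.68  2.32  1.62  0.86 -1.39]
0 180 0 [-1.49  0.84  2.33  1.76  0.88  1.53]
0 180 0.08 [-1.49  0.68  2.32  1.62  0.86  1.75]
-0.105 0 0 [-1.56  0.81  2.17  1.53  0.87 -1.35]
-0.105 0 0.08 [-1.56  0.68  2.16  1.42  0.88 -1.18]
-0.105 180 0 [-1.56  0.81  2.17  1.53  0.87  1.79]
-0.105 180 0.08 [-1.56  0.68  2.16  1.42  0.88  1.96]
```

```bash
sed -i 's/a,d,L1,L2,e,Lt=p/a,d,L1,L2,e,Lt,b,bw=p/; s/apply(\[a,0,d\])/apply([a,b,d])/; s/apply(\[0,0,Lt\])/apply([0,bw,Lt])/' kin.py
sed -i 's/\[0\]\*6/[0]*8/; s/\[0,.3,.4,.4,0,.25\]/[0,.3,.4,.4,0,.25,.1,0]/g' fit.py; python3 fit.py
```

```text
[-0.09  0.03  0.08]
[-0.    0.09 -0.37]
[-0. -0.  0.]
[-0.018  0.242  0.619  0.39   0.105  0.309  0.11   0.   ] [ 0.0009 -0.0007 -0.     -0.0002  0.0011  0.      0.     -0.     -0.
 -0.     -0.0001  0.0002 -0.      0.0001  0.0001  0.      0.    ]
0.105 0 0 [-0.58  0.93  2.43  2.71  1.07 -1.69]
0.105 0 0.08 [-0.58  0.65  2.39  2.6   0.79 -1.51]
0.105 180 0 [-0.58  0.93  2.43  2.71  1.07  1.45]
0.105 180 0.08 [-0.58  0.65  2.39  2.6   0.79  1.64]
0 0 0 [-0.86  0.88  2.35  2.41  0.93 -1.64]
0 0 0.08 [-0.86  0.64  2.31  2.23  0.74 -1.37]
0 180 0 [-0.86  0.88  2.35  2.41  0.93  1.5 ]
0 180 0.08 [-0.86  0.64  2.31  2.23  0.74  1.77]
-0.105 0 0 [-1.05  0.84  2.19  2.09  0.81 -1.45]
-0.105 0 0.08 [-1.05  0.64  2.17  1.87  0.72 -1.15]
-0.105 180 0 [-1.05  0.84  2.19  2.09  0.81  1.7 ]
-0.105 180 0.08 [-1.05  0.64  2.17  1.87  0.72  2.  ]
```

Run:
```python
from h import *
e=np.load('est.npz');u=np.r_[e['o'][:2],.052];Rd=Rdish(e['rx']);dz=-Rd[:,2]
go(u+dz*.008+[0,0,.1],Rd)
```

```text
t 3.17 pos [0.4807 0.0134 0.1813] q [-0.39  0.32  2.25  1.28  0.29 -0.08] | rot [-8.42 18.52  4.95] pos [0.0211 0.2093 0.028 ]
```

>>> arm_command(
  delta_rot=[
    [-0.7, 1.5, 0.4],
    [-1.4, 3.1, 0.8],
    [-2.1, 4.6, 1.2],
    [-2.8, 6.2, 1.6],
    [-3.5, 7.7, 2],
    [-4.2, 9.3, 2.5],
    [-4.9, 10.8, 2.9],
    [-5.6, 12.3, 3.3],
    [-6.3, 13.9, 3.7],
    [-7, 15.4, 4.1],
    [-7.7, 17, 4.5],
    [-8.4, 18.5, 4.95],
  ],
  delta_pos=[
    [0.002, 0.017, 0.002],
    [0.004, 0.035, 0.005],
    [0.005, 0.052, 0.007],
    [0.007, 0.07, 0.009],
    [0.009, 0.087, 0.012],
    [0.011, 0.105, 0.014],
    [0.012, 0.122, 0.016],
    [0.014, 0.139, 0.019],
    [0.016, 0.157, 0.021],
    [0.018, 0.174, 0.023],
    [0.019, 0.192, 0.026],
    [0.021, 0.209, 0.028],
  ],
  gripper=[-1, -1, -1, -1, -1, -1, -1, -1, -1, -1, -1, -1],
)

```text
time: 4.17
position: [0.5304, -0.1916, 0.1574]
tool_rot: [0.905, -0.039, 0.422, 0.017]
ft_force: [0.6, -0.8, 0.0]
grip_width: 0.0872
grip_force: 0.0
```

Run:
```python
from h import *
e=np.load('est.npz');u=np.r_[e['o'][:2],.052];Rd=Rdish(e['rx']);dz=-Rd[:,2]
go(u+dz*.008+[0,0,.1],Rd)
```

```text
t 4.17 pos [ 0.5304 -0.1916  0.1574] q [-0.85  0.59  2.27  2.16  0.7  -1.27] | rot [-0.07 -0.02 -0.03] pos [-0.0011  0.0003 -0.0009]
```

Reached. Now a close look at the dishes.

Run:
```python
from h import *
im,K,P=cam('wrist');np.savez('w3.npz',K=K,P=P);cv2.imwrite('pics/w3raw.png',im)
e=np.load('est.npz');u=np.r_[e['o'][:2],.052];Rd=Rdish(e['rx']);dz=-Rd[:,2];ry=np.r_[e['ry'],0]
a=np.linspace(0,2*np.pi,48)
for k,h in((.105,.023),(0,.033),(-.105,.023)):
    pts=(u+ry*k+dz*h)+.032*(np.cos(a)[:,None]*Rd[:,0]+np.sin(a)[:,None]*ry)
    for x in proj(K,P,pts): cv2.circle(im,tuple(int(i) for i in x.round()),1,(0,0,255),-1)
cv2.imwrite('pics/w3.png',im)
```

```text
(no output)
```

View pics/w3.png

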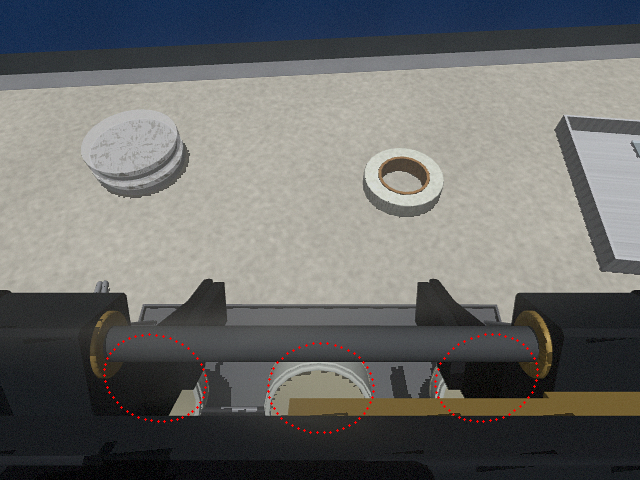

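The wrist view shows the deep dish's ring spanning columns 265 to 373 with its top edge near row 364. The model puts that edge at 342, so laterally it agrees but along the slope it does not. I'll check the ring centres in the top view numerically.

Run:
```python
from h import *
d=np.load('top.npz');K,P=d['K'],d['P']
e=np.load('est.npz');u=np.r_[e['o'][:2],.052];Rd=Rdish(e['rx']);dz=-Rd[:,2];ry=np.r_[e['ry'],0]
f=lambda X,Y:(275+(X+.5)/5-.5,228+(Y+.5)/5-.5)
for k,h,X,Y in((.105,.023,145,228),(0,.033,369,263),(-.105,.023,599,268)):
    t=u+ry*k+dz*h; print(proj(K,P,t).round(2),np.round(f(X,Y),2),'ray-pred',(ray(K,P,*f(X,Y),t[2])-t).round(4))
d=np.load('w3.npz');K,P=d['K'],d['P']
t=u+dz*.033
for dd in (0,-.01,-.02):   # ring top edge for shift along rack x and along slope
    for n,ax in(('rx',np.r_[e['rx'],0]),('tx',Rd[:,0]),('z',np.array([0,0,1]))): print(dd,n,proj(K,P,t+Rd[:,0]*.032+ax*dd).round(1))
```

```text
[[303.45 268.05]] [303.6 273.2] ray-pred [-0.0118 -0.0004 -0.    ]
[[349.1 275.3]] [348.4 280.2] ray-pred [-0.0111  0.0016  0.    ]
[[395.22 276.13]] [394.4 281.2] ray-pred [-0.0115  0.002  -0.    ]
0 rx [[320.2 342.9]]
0 tx [[320.2 342.9]]
0 z [[320.2 342.9]]
-0.01 rx [[320.2 360. ]]
-0.01 tx [[320.2 357.9]]
-0.01 z [[320.2 348.5]]
-0.02 rx [[320.2 378. ]]
-0.02 tx [[320.3 372.4]]
-0.02 z [[320.3 353.6]]
```

Run:
```python
from h import *
im=cv2.imread('pics/w3raw.png',0)
print(im[355:400,319:322].mean(1).round().astype(int))
c=cv2.resize(im[340:420,170:480],None,fx=2.5,fy=5,interpolation=cv2.INTER_CUBIC);cv2.imwrite('pics/c3.png',c)
```

```text
[ 62  60  58  56  51  48  30 190 156 149 163 182 180 170 156 138 126 125
 143 143 143 143 142 143 143 142 143 143 143 142 142 142 143 141 141 142
 139 142 141 141 140 142 144 107  97]
```

View pics/c3.png

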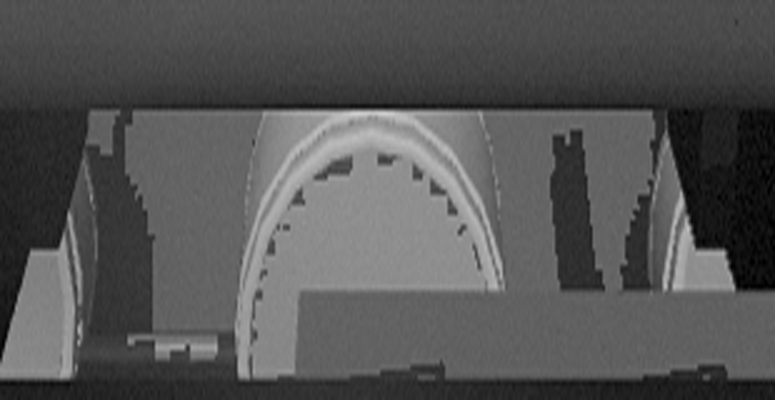

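Both cameras agree that the rack's origin is about 12 mm towards -x from the tray centre. In the crop the ring's outer edge is near row 365 and its centre near column 318.5. I'll update the estimate and descend vertically.

Run:
```python
from h import *
e=dict(np.load('est.npz'));e['o'][:2]+=-.0122*e['rx']+.0012*e['ry'];e['s'][:2]=[.565,.220];np.savez('est.npz',**e);print(e['o'])
u=np.r_[e['o'][:2],.052];Rd=Rdish(e['rx']);dz=-Rd[:,2]
go(u+dz*.009+[0,0,.04],Rd);go(u+dz*.009,Rd)
```

```text
[ 0.52303327 -0.19008976  0.003     ]
t 4.22 pos [ 0.5312 -0.195   0.1568] q [-0.86  0.6   2.27  2.16  0.7  -1.27] | rot [ 0.16 -0.07 -0.16] pos [-0.0551 -0.0041  0.026 ]
t 4.22 pos [ 0.5312 -0.195   0.1568] q [-0.86  0.6   2.27  2.16  0.7  -1.27] | rot [ 0.16 -0.07 -0.16] pos [-0.0858 -0.0041  0.0517]
```

>>> arm_command(
  delta_rot=[
    [0, 0, 0],
    [0, 0, 0],
    [0, 0, 0],
    [0, 0, 0],
    [0, 0, 0],
    [0, 0, 0],
  ],
  delta_pos=[
    [-0.014, -0.001, 0.007],
    [-0.028, -0.002, 0.013],
    [-0.042, -0.003, 0.02],
    [-0.055, -0.003, 0.026],
    [-0.055, -0.003, 0.026],
    [-0.055, -0.003, 0.026],
  ],
  gripper=[-1, -1, -1, -1, -1, -1],
)

```text
time: 4.72
position: [0.5149, -0.1857, 0.0983]
tool_rot: [0.906, -0.039, 0.422, 0.016]
ft_force: [-0.4, -0.0, 1.1]
grip_width: 0.0868
grip_force: 0.0
```

```bash
cat > g.py <<'E'
from h import *
import sys
e=np.load('est.npz');k,h,up=map(float,sys.argv[1:4])
u=np.r_[e['o'][:2],.052]+np.r_[e['ry'],0]*k;Rd=Rdish(e['rx']);dz=-Rd[:,2]
go(u+dz*h+[0,0,up],Rd);o=status.get_obs();print(np.round(o['ft_force'],1),round(o['grip_width'],4))
E
python3 g.py 0 .009 0
```

```text
t 4.72 pos [ 0.5149 -0.1857  0.0983] q [-0.88  0.79  2.34  2.34  0.86 -1.56] | rot [-0.17  0.1  -0.11] pos [-0.0299  0.0038  0.0273]
[-0.4 -0.   1.1] 0.0868
```

>>> arm_command(
  delta_rot=[
    [0, 0, 0],
    [0, 0, 0],
    [0, 0, 0],
    [0, 0, 0],
    [0, 0, 0],
    [0, 0, 0],
  ],
  delta_pos=[
    [-0.01, 0, 0.008],
    [-0.02, 0, 0.017],
    [-0.03, 0, 0.026],
    [-0.03, 0, 0.026],
    [-0.03, 0, 0.026],
    [-0.03, 0, 0.026],
  ],
  gripper=[-1, -1, -1, -1, -1, -1],
)

```text
time: 5.22
position: [0.5157, -0.1863, 0.0603]
tool_rot: [0.905, -0.039, 0.423, 0.018]
ft_force: [1.1, 0.6, -1.1]
grip_width: 0.0866
grip_force: 0.0
```

```bash
python3 g.py 0 .009 0
```

```text
t 5.22 pos [ 0.5157 -0.1863  0.0603] q [-0.88  0.91  2.34  2.41  0.95 -1.67] | rot [-0.04 -0.05  0.01] pos [-0.0015  0.0031  0.0022]
[ 1.1  0.6 -1.1] 0.0866
```

>>> arm_command(
  delta_rot=[
    [0, 0, 0],
  ],
  delta_pos=[
    [0, 0, 0],
  ],
  gripper=[-1],
)

```text
time: 5.3
position: [0.5157, -0.1864, 0.0604]
tool_rot: [0.905, -0.039, 0.423, 0.018]
ft_force: [-0.4, 0.0, 1.2]
grip_width: 0.0872
grip_force: 0.0
```

```bash
python3 g.py 0 .009 0
```

```text
t 5.3 pos [ 0.5157 -0.1864  0.0604] q [-0.88  0.91  2.34  2.41  0.96 -1.67] | rot [-0.01 -0.05  0.01] pos [-0.0015  0.003   0.0023]
[-0.4  0.   1.2] 0.0872
```

>>> arm_command(
  delta_rot=[
    [0, 0, 0],
    [0, 0, 0],
    [0, 0, 0],
    [0, 0, 0],
    [0, 0, 0],
    [0, 0, 0],
    [0, 0, 0],
    [0, 0, 0],
    [0, 0, 0],
    [0, 0, 0],
  ],
  delta_pos=[
    [-0.0015, 0.003, 0.0022],
    [-0.0015, 0.003, 0.0022],
    [-0.0015, 0.003, 0.0022],
    [-0.0015, 0.003, 0.0022],
    [-0.0015, 0.003, 0.0022],
    [-0.0015, 0.003, 0.0022],
    [-0.0015, 0.003, 0.0022],
    [-0.0015, 0.003, 0.0022],
    [-0.0015, 0.003, 0.0022],
    [-0.0015, 0.003, 0.0022],
  ],
  gripper=[-1, -1, 1, 1, 1, 1, 1, 1, 1, 1],
  grip_force=15,
)

```text
time: 6.13
position: [0.5158, -0.1891, 0.0566]
tool_rot: [0.906, -0.039, 0.422, 0.017]
ft_force: [0.8, 1.8, 1.1]
grip_width: 0.0657
grip_force: 15.1
```

```bash
python3 g.py 0 .029 0.06
```

```text
t 6.13 pos [ 0.5158 -0.1891  0.0566] q [-0.88  0.92  2.33  2.4   0.96 -1.67] | rot [-0.06  0.04 -0.04] pos [ 0.0471  0.0002 -0.059 ]
[0.8 1.8 1.1] 0.0657
```

>>> arm_command(
  delta_rot=[
    [0, 0, 0],
    [0, 0, 0],
    [0, 0, 0],
    [0, 0, 0],
    [0, 0, 0],
    [0, 0, 0],
    [0, 0, 0],
    [0, 0, 0],
    [0, 0, 0],
  ],
  delta_pos=[
    [0.003, 0, -0.003],
    [0.008, 0, -0.007],
    [0.013, 0, -0.012],
    [0.021, 0, -0.02],
    [0.03, 0, -0.032],
    [0.045, 0, -0.048],
    [0.065, 0, -0.065],
    [0.065, 0, -0.065],
    [0.065, 0, -0.065],
  ],
  gripper=[1, 1, 1, 1, 1, 1, 1, 1, 1],
)

```text
time: 6.88
position: [0.5079, -0.1894, 0.1504]
tool_rot: [0.905, -0.038, 0.423, 0.02]
ft_force: [-0.1, 0.1, -1.2]
grip_width: 0.0659
grip_force: 15.1
```

```bash
cat > s.py <<'E'
from h import *
import sys
e=np.load('est.npz');z,yaw=map(float,sys.argv[1:3])
go([*e['s'][:2],z],Rdown(yaw));o=status.get_obs();print(np.round(o['ft_force'],1),round(o['grip_width'],4))
E
python3 s.py .10 0.0
python3 - <<'E'
import numpy as np,kin;from h import *
p=np.load('p.npy');e=np.load('est.npz')
for y in(-.3,0,.2):print(y,[q.round(2) for q in kin.ik(np.array([*e['s'][:2],.1]),Rdown(y),p,n=15)])
o=status.get_obs();print(kin.fk(o['q'],p)[0]-o['position'],o['q'].round(2))
E
```

```text
t 6.88 pos [ 0.5079 -0.1894  0.1504] q [-0.9   0.62  2.33  2.19  0.76 -1.38] | rot [  2.31 -50.07  -4.54] pos [-0.0238 -0.413   0.0482]
[-0.1  0.1 -1.2] 0.0659
-0.3 [array([ 0.19,  0.65,  1.59, -0.  ,  0.9 ,  2.06])]
0 [array([ 0.19,  0.65,  1.59, -0.  ,  0.9 ,  1.76])]
0.2 [array([ 0.19,  0.65,  1.59, -0.  ,  0.9 ,  1.56])]
[ 0.00688887 -0.00750074 -0.00642882] [-0.9   0.62  2.33  2.19  0.76 -1.38]
```

>>> arm_command(
  delta_rot=[
    [0.1, -2, -0.2],
    [0.2, -4, -0.4],
    [0.3, -6, -0.6],
    [0.4, -8, -0.8],
    [0.5, -10.5, -1],
    [0.6, -12.5, -1.2],
    [0.7, -14.5, -1.4],
    [0.8, -17, -1.6],
    [0.9, -19, -1.8],
    [1, -21, -2],
    [1.1, -23, -2.2],
    [1.2, -25, -2.3],
  ],
  delta_pos=[
    [0.008, -0.017, -0.006],
    [0.016, -0.034, -0.01],
    [0.024, -0.051, -0.014],
    [0.03, -0.068, -0.016],
    [0.03, -0.085, -0.016],
    [0.03, -0.103, -0.014],
    [0.03, -0.12, -0.013],
    [0.03, -0.137, -0.012],
    [0.03, -0.154, -0.011],
    [0.03, -0.171, -0.011],
    [0.03, -0.188, -0.011],
    [0.03, -0.206, -0.011],
  ],
  gripper=[1, 1, 1, 1, 1, 1, 1, 1, 1, 1, 1, 1],
)

```text
time: 7.88
position: [0.5314, -0.0164, 0.1748]
tool_rot: [0.967, -0.017, 0.253, -0.011]
ft_force: [0.2, 0.0, -0.9]
grip_width: 0.0654
grip_force: 15.1
```

```bash
python3 s.py .14 0.0
```

```text
t 7.88 pos [ 0.5314 -0.0164  0.1748] q [-0.35  0.38  2.11  0.81  0.25  0.51] | rot [ -1.29 -29.37  -1.97] pos [ 0.0031 -0.2361  0.0498]
[ 0.2  0.  -0.9] 0.0654
```

>>> arm_command(
  delta_rot=[
    [-0.1, -2.9, -0.2],
    [-0.3, -5.9, -0.4],
    [-0.4, -8.8, -0.6],
    [-0.5, -11.7, -0.8],
    [-0.6, -14.7, -1],
    [-0.8, -17.6, -1.2],
    [-0.9, -20.6, -1.4],
    [-1, -23.5, -1.6],
    [-1.2, -26.4, -1.8],
    [-1.29, -29.4, -2],
    [-1.29, -29.4, -2],
    [-1.29, -29.4, -2],
  ],
  delta_pos=[
    [0, -0.024, 0.005],
    [0.001, -0.047, 0.01],
    [0.001, -0.071, 0.015],
    [0.001, -0.094, 0.02],
    [0.002, -0.118, 0.025],
    [0.002, -0.142, 0.03],
    [0.002, -0.165, 0.035],
    [0.002, -0.189, 0.04],
    [0.003, -0.212, 0.045],
    [0.003, -0.236, 0.05],
    [0.003, -0.236, 0.05],
    [0.003, -0.236, 0.05],
  ],
  gripper=[1, 1, 1, 1, 1, 1, 1, 1, 1, 1, 1, 1],
)

```text
time: 8.88
position: [0.5657, 0.2198, 0.1389]
tool_rot: [1.0, 0.001, 0.0, 0.001]
ft_force: [0.1, -0.6, -1.8]
grip_width: 0.066
grip_force: 15.1
```

```bash
python3 s.py .06 0.0
```

```text
t 8.88 pos [0.5657 0.2198 0.1389] q [ 0.19  0.61  1.56 -0.    0.98  1.76] | rot [ 0.16 -0.04  0.14] pos [-0.0007 -0.0004  0.0789]
[ 0.1 -0.6 -1.8] 0.066
```

>>> arm_command(
  delta_rot=[
    [0, 0, 0],
    [0, 0, 0],
    [0, 0, 0],
    [0, 0, 0],
    [0, 0, 0],
  ],
  delta_pos=[
    [-0.0007, -0.0004, 0.027],
    [-0.0007, -0.0004, 0.053],
    [-0.0007, -0.0004, 0.079],
    [-0.0007, -0.0004, 0.079],
    [-0.0007, -0.0004, 0.079],
  ],
  gripper=[1, 1, 1, 1, 1],
)

```text
time: 9.3
position: [0.5638, 0.2176, 0.0604]
tool_rot: [1.0, -0.001, -0.001, 0.002]
ft_force: [0.4, -0.0, -1.0]
grip_width: 0.0656
grip_force: 15.1
```

Run:
```python
from h import *
im,K,P=cam('wrist');np.savez('w4.npz',K=K,P=P);cv2.imwrite('pics/w4raw.png',im)
o=status.get_obs();print(np.round(o['position'],4));Rt=R.from_quat(o['tool_rot']).as_matrix();t=o['position']
a=np.linspace(0,2*np.pi,72)
def circ(c,X,Y,r,col):
    for x in proj(K,P,c+r*(np.cos(a)[:,None]*X+np.sin(a)[:,None]*Y)):
        if 0<x[0]<640 and 0<x[1]<480: cv2.circle(im,tuple(int(i) for i in x.round()),1,col,-1)
for r in(.029,.032): circ(t-Rt[:,2]*.024,Rt[:,0],Rt[:,1],r,(0,0,255))
e=np.load('est.npz')
circ(np.r_[e['s'][:2],.012],np.array([1,0,0]),np.array([0,1,0]),.078,(255,0,0))
im=im[90:470,120:520];cv2.imwrite('pics/w4.png',cv2.resize(im,None,fx=1.57,fy=1.57,interpolation=cv2.INTER_CUBIC))
```

```text
[0.5655 0.2181 0.062 ]
```

View pics/w4.png

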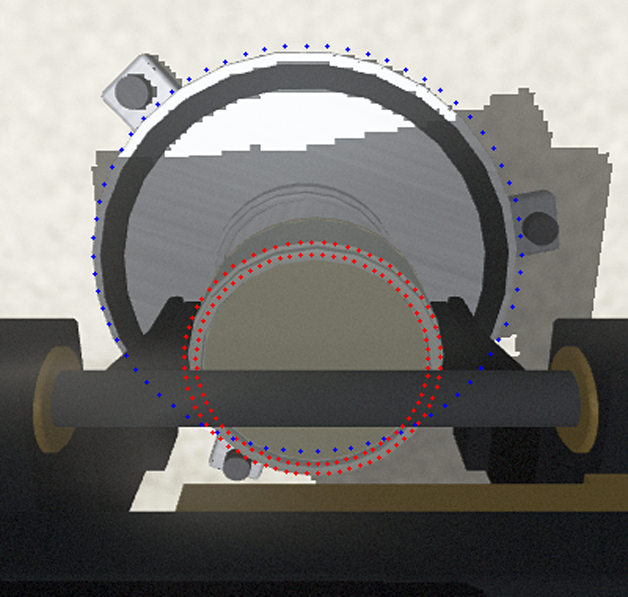

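The view shows the dish held square between the fingers. The held ring's outer top is near zoomed row 245, the plate's rim top is near row 52 (the model says 45), and the seat ring's arc tops are near rows 183 and 194. I'll fit these edges numerically.

```bash
cat > fitc.py <<'E'
from h import *
from scipy.optimize import least_squares
def edges(g,K,P,c,r,angs,win,sign,X=np.array([1.,0,0]),Y=np.array([0,1.,0])):
    "strongest radial grey step (sign: +1 brighter outward) near a circle; returns radius found at each angle"
    rs=np.arange(r-win,r+win,.0002);out=[]
    for a in np.radians(angs):
        p=proj(K,P,c+rs[:,None]*(np.cos(a)*X+np.sin(a)*Y)).astype(np.float32)
        v=cv2.remap(g,p[:,:1],p[:,1:],cv2.INTER_LINEAR)[:,0].astype(float)
        v=np.convolve(np.pad(v,4,mode='edge'),np.ones(9)/9,'valid');d=np.gradient(v)*sign;i=d.argmax()
        out.append([a,rs[i],d[i]])
    return np.array(out)
def fit(E,thr,r0=None):
    E=E[E[:,2]>thr];x=E[:,1]*np.cos(E[:,0]);y=E[:,1]*np.sin(E[:,0])
    f=lambda p:(np.hypot(x-p[0],y-p[1])-(p[2] if r0 is None else r0))*1e3
    s=least_squares(f,[0,0,E[:,1].mean()],loss='soft_l1',f_scale=.3);return s.x.round(5),len(E),np.abs(s.fun).mean().round(2)
E
python3 - <<'E'
from fitc import *
d=np.load('w4.npz');K,P=d['K'],d['P'];g=cv2.GaussianBlur(cv2.imread('pics/w4raw.png',0),(3,3),0)
e=np.load('est.npz');t=np.array([.5655,.2181,.062])
A=np.arange(-85,90,4)
for z in(.012,.014):
  c=np.r_[e['s'][:2],z]
  for r,s in((.0695,-1),(.0755,1)):
    E=edges(g,K,P,c,r,np.arange(-60,80,3),.004,s);print('gasket',z,r,s,fit(E,1.0))
c=np.r_[e['s'][:2],.018];E=edges(g,K,P,c,.0335,np.arange(-30,31,4),.005,-1);print('seat edges',(E[:,1]*1e3).round(1),E[:,2].round(1))
# held ring, TCP-plane coords (world x,y since tool is down)
c=t+[0,0,.024]
for r,s in((.032,1),(.032,-1),(.029,1),(.029,-1)):
    E=edges(g,K,P,c,r,np.r_[np.arange(-60,61,4)],.002,s);print('held',r,s,fit(E,.3),E[::4,1].round(4))
c=t+[0,0,.021]
for s in(1,-1):
    E=edges(g,K,P,c,.033,np.r_[np.arange(-60,61,4)],.003,s);print('lid',s,fit(E,.3),E[::4,1].round(4))
E
```

```text
gasket 0.012 0.0695 -1 (array([-0.00316, -0.00267,  0.07   ]), 17, np.float64(0.18))
gasket 0.012 0.0755 1 (array([-0.00231,  0.00111,  0.07477]), 47, np.float64(0.41))
gasket 0.014 0.0695 -1 (array([-1.240e-03, -2.000e-05,  6.662e-02]), 17, np.float64(0.15))
gasket 0.014 0.0755 1 (array([-0.00157,  0.001  ,  0.07407]), 47, np.float64(0.38))
seat edges [31.3 31.3 31.3 28.9 31.5 31.5 31.5 31.7 31.9 31.9 29.1 32.1 32.1 32.1
 32.3 32.3] [1.3 1.6 1.7 1.6 1.7 1.9 1.8 1.9 1.7 2.1 1.7 1.8 1.6 1.7 1.9 1.6]
held 0.032 1 (array([-0.0084 , -0.00096,  0.03888]), 22, np.float64(0.53)) [0.034  0.034  0.034  0.0306 0.0304 0.0302 0.03   0.0328]
held 0.032 -1 (array([ 0.00153, -0.00069,  0.03096]), 31, np.float64(0.25)) [0.0326 0.0326 0.0326 0.0324 0.0322 0.032  0.032  0.0308]
held 0.029 1 (array([-0.00108, -0.00068,  0.02909]), 31, np.float64(0.11)) [0.0288 0.0288 0.0282 0.028  0.028  0.028  0.0278 0.0278]
held 0.029 -1 (array([-0.00014, -0.00107,  0.03024]), 29, np.float64(0.38)) [0.0308 0.0308 0.0306 0.0304 0.0296 0.0296 0.0296 0.0294]
lid 1 (array([-4.170e-03, -1.000e-05,  3.608e-02]), 31, np.float64(1.74)) [0.0336 0.0346 0.03   0.03   0.0352 0.0352 0.0346 0.0326]
lid -1 (array([ 0.00016, -0.0007 ,  0.03147]), 31, np.float64(0.18)) [0.0316 0.0322 0.0318 0.0316 0.0314 0.0314 0.0314 0.0308]
```

Relative to the held dish, the seat is about 1.2 mm towards -x and 3.6 mm towards +y. I'll correct, go lower and check again.

>>> arm_command(
  delta_rot=[
    [0, 0, 0],
    [0, 0, 0],
    [0, 0, 0],
    [0, 0, 0],
    [0, 0, 0],
    [0, 0, 0],
  ],
  delta_pos=[
    [-0.0006, -0.0018, 0.004],
    [-0.0012, -0.0036, 0.01],
    [-0.0012, -0.0036, 0.018],
    [-0.0012, -0.0036, 0.023],
    [-0.0012, -0.0036, 0.023],
    [-0.0012, -0.0036, 0.023],
  ],
  gripper=[1, 1, 1, 1, 1, 1],
)

```text
time: 9.85
position: [0.5647, 0.2225, 0.0387]
tool_rot: [1.0, 0.0, 0.002, 0.001]
ft_force: [0.3, 0.3, -0.5]
grip_width: 0.0656
grip_force: 15.1
```

```bash
cat > rel.py <<'E'
from fitc import *
import sys
im,K,P=cam('wrist');cv2.imwrite(sys.argv[1],im);np.savez('last.npz',K=K,P=P);g=cv2.GaussianBlur(cv2.cvtColor(im,cv2.COLOR_BGR2GRAY),(3,3),0)
o=status.get_obs();t=P[:3,3]*0+o['position'];print(np.round(o['position'],4),np.round(o['tool_rot'],4),np.round(o['ft_force'],1))
h=float(sys.argv[2]);Rt=R.from_quat(o['tool_rot']).as_matrix();c=t-Rt[:,2]*h
H=fit(edges(g,K,P,c,.029,np.arange(-60,61,4),.002,1),.3);e=np.load('est.npz');held=c[:2]+H[0][:2];print('held',H,held)
for z in(.012,.014):
    s=np.r_[e['s'][:2],z]
    G=fit(edges(g,K,P,s,.0755,np.arange(-60,80,3),.005,1),1.0);print('gasket',G,'move world dx,dy',(s[:2]+G[0][:2]-held).round(4))
s=np.r_[e['s'][:2],.018];E=edges(g,K,P,s,.0335,np.arange(-36,37,4),.005,-1);print('seat',(E[:,1]*1e3).round(1))
E
python3 rel.py pics/w5.png .024
```

```text
[0.565  0.2226 0.039 ] [1.0e+00 1.0e-04 2.2e-03 1.2e-03] [ 0.8  0.4 -1.3]
held (array([-0.00022, -0.00043,  0.02902]), 31, np.float64(0.2)) [0.56470524 0.22218129]
gasket (array([-0.00209,  0.0011 ,  0.0745 ]), 47, np.float64(0.2)) move world dx,dy [-0.0018 -0.0011]
gasket (array([-0.00138,  0.00108,  0.07379]), 47, np.float64(0.2)) move world dx,dy [-0.0011 -0.0011]
seat [31.3 31.3 31.5 31.1 31.3 31.5 31.5 31.5 31.7 31.7 31.9 31.7 31.9 32.1
 32.3 32.1 32.3 32.3 32.5]
```

```bash
python3 - <<'E'
s=open('rel.py').read()
s=s.replace("t=P[:3,3]*0+o['position']","T=P@np.linalg.inv(np.array(viewer.camera('wrist')['mount']));t=T[:3,3]").replace("Rt=R.from_quat(o['tool_rot']).as_matrix()","Rt=T[:3,:3]")
open('rel.py','w').write(s)
E
python3 rel.py pics/w6.png .024; python3 rel.py pics/w7.png .024
```

```text
[0.5652 0.2226 0.0392] [1.     0.     0.0024 0.0011] [-0.   0.2 -0.8]
held (array([ 0.00028, -0.0003 ,  0.02887]), 31, np.float64(0.19)) [0.56520499 0.22231136]
gasket (array([-0.00199,  0.00108,  0.07442]), 47, np.float64(0.21)) move world dx,dy [-0.0022 -0.0012]
gasket (array([-0.00133,  0.00102,  0.07377]), 47, np.float64(0.18)) move world dx,dy [-0.0015 -0.0013]
seat [31.1 31.3 31.3 31.3 31.5 31.5 31.5 31.5 31.7 31.7 31.7 31.9 31.9 32.1
 32.1 32.1 32.3 32.3 32.5]
[0.5653 0.2225 0.0394] [ 1.     -0.      0.0026  0.0011] [ 0.4 -0.7 -1.3]
held (array([-2.000e-05, -3.700e-04,  2.905e-02]), 31, np.float64(0.16)) [0.56517933 0.22226543]
gasket (array([-0.00214,  0.00109,  0.07455]), 47, np.float64(0.21)) move world dx,dy [-0.0023 -0.0012]
gasket (array([-0.00129,  0.00109,  0.07374]), 47, np.float64(0.19)) move world dx,dy [-0.0015 -0.0012]
seat [31.3 31.1 31.3 31.1 31.5 31.5 31.5 31.5 31.7 31.9 31.9 31.9 31.9 32.1
 32.3 32.1 32.3 32.3 32.5]
```

>>> arm_command(
  delta_rot=[
    [0, 0.1, 0],
    [0, 0.2, 0],
    [0, 0.3, 0],
    [0, 0.3, 0],
    [0, 0.3, 0],
    [0, 0.3, 0],
    [0, 0.3, 0],
    [0, 0.3, 0],
  ],
  delta_pos=[
    [-0.001, 0.0006, 0],
    [-0.0019, 0.0012, 0.001],
    [-0.0019, 0.0012, 0.003],
    [-0.0019, 0.0012, 0.005],
    [-0.0019, 0.0012, 0.007],
    [-0.0019, 0.0012, 0.008],
    [-0.0019, 0.0012, 0.0085],
    [-0.0019, 0.0012, 0.0085],
  ],
  gripper=[1, 1, 1, 1, 1, 1, 1, 1],
)

```text
time: 10.77
position: [0.5631, 0.2213, 0.0303]
tool_rot: [1.0, -0.0, 0.005, 0.001]
ft_force: [-0.7, 0.7, -0.8]
grip_width: 0.0655
grip_force: 15.1
```

```bash
python3 rel.py pics/w8.png .024
```

```text
[0.5632 0.2213 0.0305] [ 1.     -0.      0.0048  0.0012] [ 0.   0.1 -0.3]
held (array([-0.00019, -0.00036,  0.02919]), 31, np.float64(0.14)) [0.56269273 0.22095891]
gasket (array([-0.00213,  0.00105,  0.07452]), 47, np.float64(0.18)) move world dx,dy [0.0002 0.0001]
gasket (array([-0.00135,  0.00103,  0.07376]), 47, np.float64(0.2)) move world dx,dy [0.001  0.0001]
seat [31.3 31.3 31.3 31.3 31.5 31.5 31.5 31.5 31.7 31.7 31.9 31.7 31.9 32.1
 32.1 32.1 32.3 32.3 32.3]
```

>>> arm_command(
  delta_rot=[
    [0, -0.3, 0],
    [0, -0.5, 0],
    [0, -0.5, 0],
    [0, -0.5, 0],
    [0, -0.5, 0],
    [0, -0.5, 0],
  ],
  delta_pos=[
    [0.0004, 0, 0.0],
    [0.0004, 0, 0.0007],
    [0.0004, 0, 0.0014],
    [0.0004, 0, 0.002],
    [0.0004, 0, 0.0025],
    [0.0004, 0, 0.0025],
  ],
  gripper=[1, 1, 1, 1, 1, 1],
)

```text
time: 11.37
position: [0.5635, 0.2213, 0.0279]
tool_rot: [1.0, -0.0, 0.0, 0.001]
ft_force: [-0.5, 0.1, -1.5]
grip_width: 0.0657
grip_force: 15.1
```

>>> arm_command(
  delta_rot=[
    [0, 0, 0],
    [0, 0, 0],
    [0, 0, 0],
  ],
  delta_pos=[
    [0, 0, 0.0005],
    [0, 0, 0.001],
    [0, 0, 0.001],
  ],
  gripper=[1, 1, 1],
)

```text
time: 11.62
position: [0.5635, 0.2213, 0.027]
tool_rot: [1.0, 0.0, 0.0, 0.001]
ft_force: [-1.0, -0.1, -0.6]
grip_width: 0.0659
grip_force: 15.1
```

>>> arm_command(
  delta_rot=[
    [0, 0, 0],
    [0, 0, 0],
    [0, 0, 0],
  ],
  delta_pos=[
    [0, 0, 0.0004],
    [0, 0, 0.0008],
    [0, 0, 0.0008],
  ],
  gripper=[1, 1, 1],
)

```text
time: 11.87
position: [0.5637, 0.2213, 0.0267]
tool_rot: [1.0, 0.0, 0.001, 0.001]
ft_force: [-1.0, -0.1, 2.5]
grip_width: 0.0655
grip_force: 15.1
```

>>> arm_command(
  delta_rot=[
    [0, 0, 0],
    [0, 0, 0],
    [0, 0, 0],
  ],
  delta_pos=[
    [0, 0, 0.0004],
    [0, 0, 0.0008],
    [0, 0, 0.0008],
  ],
  gripper=[1, 1, 1],
)

```text
time: 12.12
position: [0.5637, 0.2213, 0.0267]
tool_rot: [1.0, -0.0, 0.001, 0.001]
ft_force: [-2.7, -0.1, 7.9]
grip_width: 0.0658
grip_force: 15.1
```

>>> arm_command(
  delta_rot=[
    [0, 0, 0],
    [0, 0, 0],
    [0, 0, 0],
    [0, 0, 0],
    [0, 0, 0],
    [0, 0, 0],
    [0, 0, 0],
    [0, 0, 0],
    [0, 0, 0],
    [0, 0, 0],
    [0, 0, 0],
    [0, 0, 0],
  ],
  delta_pos=[
    [0, 0, -0.0008],
    [0, 0, -0.0008],
    [0, 0, -0.0008],
    [0, 0, -0.0008],
    [0, 0, -0.0008],
    [0, 0, -0.003],
    [0, 0, -0.015],
    [0, 0, -0.035],
    [0, 0, -0.06],
    [0, 0, -0.085],
    [0, 0, -0.085],
    [0, 0, -0.085],
  ],
  gripper=[1, -0.6, -0.8, -1, -1, -1, -1, -1, -1, -1, -1, -1],
)

```text
time: 13.12
position: [0.565, 0.2218, 0.113]
tool_rot: [1.0, 0.0, 0.003, 0.001]
ft_force: [-0.1, 0.4, 0.4]
grip_width: 0.0876
grip_force: 0.0
```

```bash
cat > seen.py <<'E'
# ring + plate of the placed stack, seen from above: argv png, ring-top height
from fitc import *
import sys
im,K,P=cam('wrist');cv2.imwrite(sys.argv[1],im);np.savez('last.npz',K=K,P=P);g=cv2.GaussianBlur(cv2.cvtColor(im,cv2.COLOR_BGR2GRAY),(3,3),0)
T=P@np.linalg.inv(np.array(viewer.camera('wrist')['mount']));print('tcp',T[:3,3].round(4),status.get_obs()['ft_force'].round(1))
e=np.load('est.npz');s0=e['s'][:2];z=float(sys.argv[2])
for zz in(z,z-.001,z+.003):
    for sg in(1,):
        H=fit(edges(g,K,P,np.r_[s0,zz],.029,np.arange(-80,81,4),.004,sg),.3);print('ring z',zz,H,(s0+H[0][:2]).round(4))
G=fit(edges(g,K,P,np.r_[s0,.013],.0755,np.arange(-60,80,3),.005,1),1.);print('gasket',G,(s0+G[0][:2]).round(4))
E
python3 seen.py pics/w9.png .051
```

```text
tcp [0.565  0.2218 0.113 ] [ 0.9  0.1 -0. ]
ring z 0.051 (array([-0.00057,  0.00089,  0.02883]), 41, np.float64(0.13)) [0.5644 0.2209]
ring z 0.049999999999999996 (array([-0.00093,  0.00092,  0.02898]), 41, np.float64(0.14)) [0.5641 0.2209]
ring z 0.054 (array([0.0003 , 0.00096, 0.02853]), 41, np.float64(0.16)) [0.5653 0.221 ]
gasket (array([-0.00199,  0.00116,  0.07443]), 47, np.float64(0.62)) [0.563  0.2212]
```

View pics/w9.png

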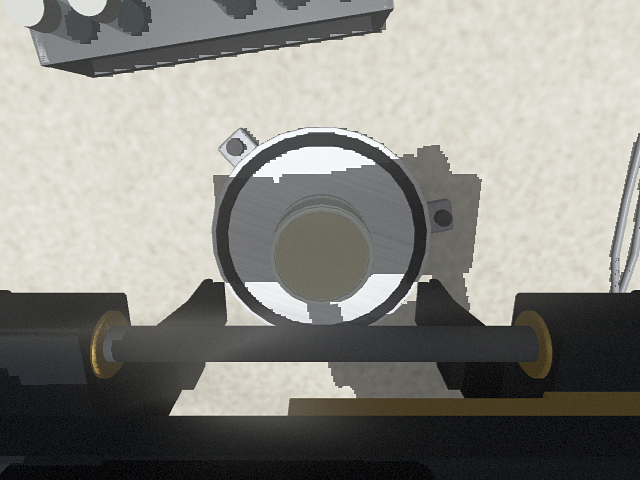

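The deep dish sits concentric on the seat. The ring radius fits 29 mm at the expected 51 mm height, and the gripper is clear. Next is the left shallow dish.

```bash
python3 g.py .105 .008 .09
```

```text
t 13.22 pos [0.5629 0.2214 0.1105] q [ 0.19  0.64  1.58 -0.    0.92  1.76] | rot [-2.   49.94  4.64] pos [-0.0371  0.3064 -0.0359]
[ 0.9  0.1 -0. ] 0.0871
```

>>> arm_command(
  delta_rot=[
    [-0.1, 3.3, 0.3],
    [-0.3, 6.7, 0.6],
    [-0.4, 10, 0.9],
    [-0.5, 13.3, 1.2],
    [-0.7, 16.6, 1.5],
    [-0.8, 20, 1.9],
    [-0.9, 23.3, 2.2],
    [-1.1, 26.6, 2.5],
    [-1.2, 30, 2.8],
    [-1.3, 33.3, 3.1],
    [-1.5, 36.6, 3.4],
    [-1.6, 40, 3.7],
  ],
  delta_pos=[
    [-0.002, 0.02, -0.02],
    [-0.005, 0.04, -0.035],
    [-0.007, 0.061, -0.045],
    [-0.01, 0.081, -0.055],
    [-0.012, 0.102, -0.06],
    [-0.015, 0.122, -0.065],
    [-0.017, 0.143, -0.065],
    [-0.02, 0.163, -0.065],
    [-0.022, 0.184, -0.065],
    [-0.025, 0.204, -0.06],
    [-0.027, 0.225, -0.06],
    [-0.03, 0.245, -0.055],
  ],
  gripper=[-1, -1, -1, -1, -1, -1, -1, -1, -1, -1, -1, -1],
)

```text
time: 14.22
position: [0.5391, 0.0531, 0.1707]
tool_rot: [0.965, -0.015, 0.261, -0.019]
ft_force: [-0.5, 0.9, 0.2]
grip_width: 0.0869
grip_force: 0.0
```

```bash
python3 g.py .105 .008 .09
```

```text
t 14.22 pos [0.5391 0.0531 0.1707] q [-0.18  0.4   2.1   0.76  0.17  0.7 ] | rot [-4.47 19.83  1.28] pos [-0.018   0.1392  0.0095]
[-0.5  0.9  0.2] 0.0869
```

>>> arm_command(
  delta_rot=[
    [-0.4, 2, 0.1],
    [-0.9, 4, 0.3],
    [-1.3, 6, 0.4],
    [-1.8, 8, 0.5],
    [-2.2, 10, 0.6],
    [-2.7, 12, 0.8],
    [-3.1, 14, 0.9],
    [-3.6, 16, 1],
    [-4, 18, 1.2],
    [-4.47, 19.8, 1.3],
    [-4.47, 19.8, 1.3],
    [-4.47, 19.8, 1.3],
  ],
  delta_pos=[
    [-0.002, 0.014, 0.001],
    [-0.004, 0.028, 0.002],
    [-0.005, 0.042, 0.003],
    [-0.007, 0.056, 0.004],
    [-0.009, 0.07, 0.005],
    [-0.011, 0.084, 0.006],
    [-0.013, 0.097, 0.007],
    [-0.014, 0.111, 0.008],
    [-0.016, 0.125, 0.009],
    [-0.018, 0.139, 0.0095],
    [-0.018, 0.139, 0.0095],
    [-0.018, 0.139, 0.0095],
  ],
  gripper=[-1, -1, -1, -1, -1, -1, -1, -1, -1, -1, -1, -1],
)

```text
time: 15.22
position: [0.5293, -0.0521, 0.15]
tool_rot: [0.906, -0.036, 0.421, 0.014]
ft_force: [1.3, 0.5, -0.2]
grip_width: 0.0873
grip_force: 0.0
```

```bash
python3 g.py .105 .008 .09; python3 g.py .105 .008 .0
```

```text
t 15.22 pos [ 0.5293 -0.0521  0.15  ] q [-0.5   0.63  2.4   2.67  0.77 -1.5 ] | rot [-0.58  0.24  0.1 ] pos [-0.0026  0.033   0.0011]
[ 1.3  0.5 -0.2] 0.0873
t 15.22 pos [ 0.5293 -0.0521  0.15  ] q [-0.5   0.63  2.4   2.67  0.77 -1.5 ] | rot [-0.58  0.24  0.1 ] pos [-0.0713  0.0335  0.0592]
[ 1.3  0.5 -0.2] 0.0873
```

q3 is close to its limit (2.40 of 2.44), so I'll take this dish with the tool tilted 5° less and undo that when placing it.

```bash
sed -i "s/^go(u/Rd=Rd@R.from_euler('y',float(sys.argv[4]) if len(sys.argv)>4 else 0,degrees=True).as_matrix()\ngo(u/" g.py; python3 g.py .105 .009 .04 -5
```

```text
t 15.22 pos [ 0.5293 -0.0521  0.15  ] q [-0.5   0.63  2.4   2.67  0.77 -1.5 ] | rot [-0.58 -4.76  0.12] pos [-0.0408  0.0333  0.0324]
[ 1.3  0.5 -0.2] 0.0873
```

>>> arm_command(
  delta_rot=[
    [-0.1, -1.2, 0],
    [-0.3, -2.4, 0],
    [-0.4, -3.6, 0.1],
    [-0.6, -4.8, 0.1],
    [-0.6, -4.8, 0.1],
    [-0.6, -4.8, 0.1],
    [-0.6, -4.8, 0.1],
    [-0.6, -4.8, 0.1],
    [-0.6, -4.8, 0.1],
  ],
  delta_pos=[
    [0, 0.008, 0],
    [0, 0.017, 0],
    [0, 0.025, 0],
    [0, 0.033, 0],
    [-0.01, 0.033, 0.008],
    [-0.02, 0.033, 0.016],
    [-0.03, 0.033, 0.024],
    [-0.041, 0.033, 0.032],
    [-0.041, 0.033, 0.032],
  ],
  gripper=[-1, -1, -1, -1, -1, -1, -1, -1, -1],
)

```text
time: 15.97
position: [0.5235, -0.0836, 0.0939]
tool_rot: [0.925, -0.041, 0.378, 0.013]
ft_force: [0.1, 0.2, 0.2]
grip_width: 0.087
grip_force: 0.0
```

```bash
python3 g.py .105 .009 .0 -5
```

```text
t 15.97 pos [ 0.5235 -0.0836  0.0939] q [-0.57  0.74  2.36  2.63  0.74 -1.54] | rot [-0.22  0.59 -0.32] pos [-0.024   0.0014  0.0271]
[0.1 0.2 0.2] 0.087
```

>>> arm_command(
  delta_rot=[
    [0, 0.3, 0],
    [-0.2, 0.5, -0.2],
    [-0.2, 0.5, -0.2],
    [-0.2, 0.5, -0.2],
    [-0.2, 0.5, -0.2],
  ],
  delta_pos=[
    [-0.009, 0.0005, 0.009],
    [-0.018, 0.001, 0.018],
    [-0.024, 0.001, 0.027],
    [-0.024, 0.001, 0.027],
    [-0.024, 0.001, 0.027],
  ],
  gripper=[-1, -1, -1, -1, -1],
)

```text
time: 16.38
position: [0.5265, -0.0847, 0.0608]
tool_rot: [0.922, -0.04, 0.384, 0.016]
ft_force: [-0.6, 0.1, 1.0]
grip_width: 0.0875
grip_force: 0.0
```

```bash
python3 g.py .105 .009 .0 -5
```

```text
t 16.38 pos [ 0.5265 -0.0847  0.0608] q [-0.57  0.87  2.37  2.7   0.87 -1.63] | rot [ 0.01 -0.21 -0.01] pos [-0.0031  0.0003  0.0012]
[-0.6  0.1  1. ] 0.0875
```

>>> arm_command(
  delta_rot=[
    [0, 0, 0],
    [0, 0, 0],
    [0, 0, 0],
    [0, 0, 0],
    [0, 0, 0],
    [0, 0, 0],
    [0, 0, 0],
    [0, 0, 0],
    [0, 0, 0],
    [0, 0, 0],
  ],
  delta_pos=[
    [-0.003, 0.0003, 0.0012],
    [-0.003, 0.0003, 0.0012],
    [-0.003, 0.0003, 0.0012],
    [-0.003, 0.0003, 0.0012],
    [-0.003, 0.0003, 0.0012],
    [-0.003, 0.0003, 0.0012],
    [-0.003, 0.0003, 0.0012],
    [-0.003, 0.0003, 0.0012],
    [-0.003, 0.0003, 0.0012],
    [-0.003, 0.0003, 0.0012],
  ],
  gripper=[-1, -1, 1, 1, 1, 1, 1, 1, 1, 1],
)

```text
time: 17.22
position: [0.5257, -0.0848, 0.0588]
tool_rot: [0.922, -0.039, 0.385, 0.017]
ft_force: [0.1, 2.9, 3.6]
grip_width: 0.0656
grip_force: 15.0
```

```bash
python3 g.py .105 .009 .0 -5
```

```text
t 17.22 pos [ 0.5257 -0.0848  0.0588] q [-0.57  0.88  2.37  2.7   0.89 -1.64] | rot [ 0.03 -0.38  0.08] pos [-0.0011  0.0001  0.0003]
[0.1 2.9 3.6] 0.0656
```

>>> arm_command(
  delta_rot=[
    [0, 0, 0],
    [0, 0, 0],
    [0, 0, 0],
    [0, 0, 0],
    [0, 0, 0],
    [0, 0, 0],
    [0, 0, 0],
    [0, 0, 0],
    [0, 0, 0],
  ],
  delta_pos=[
    [0.003, 0, -0.003],
    [0.007, 0, -0.008],
    [0.012, 0, -0.014],
    [0.019, 0, -0.022],
    [0.03, 0, -0.035],
    [0.045, 0, -0.05],
    [0.06, 0, -0.07],
    [0.06, 0, -0.07],
    [0.06, 0, -0.07],
  ],
  gripper=[1, 1, 1, 1, 1, 1, 1, 1, 1],
)

```text
time: 17.97
position: [0.5178, -0.0848, 0.152]
tool_rot: [0.922, -0.039, 0.386, 0.018]
ft_force: [0.5, -0.2, -1.0]
grip_width: 0.0653
grip_force: 15.0
```

```bash
cat > s.py <<'E'
from h import *
import sys
e=np.load('est.npz');z,yaw,tilt=map(float,sys.argv[1:4])
go([.5635,.2213,z],Rdown(yaw)@R.from_euler('y',tilt,degrees=True).as_matrix());o=status.get_obs();print(np.round(o['ft_force'],1),round(o['grip_width'],4))
E
python3 s.py .15 0 -5
```

```text
t 17.97 pos [ 0.5178 -0.0848  0.152 ] q [-0.58  0.56  2.36  2.5   0.6  -1.39] | rot [  1.96 -50.39  -4.75] pos [ 0.0127 -0.3089  0.0142]
[ 0.5 -0.2 -1. ] 0.0653
```

>>> arm_command(
  delta_rot=[
    [0.2, -3, -0.4],
    [0.4, -6, -0.8],
    [0.6, -9, -1.2],
    [0.8, -12, -1.6],
    [0.9, -15, -1.9],
    [1, -18, -2.1],
    [1.1, -21, -2.3],
    [1.2, -24, -2.5],
    [1.3, -27, -2.8],
    [1.4, -30, -3],
    [1.5, -33, -3.2],
    [1.5, -36, -3.4],
  ],
  delta_pos=[
    [0.008, -0.017, -0.004],
    [0.015, -0.034, -0.008],
    [0.02, -0.051, -0.01],
    [0.023, -0.068, -0.012],
    [0.025, -0.085, -0.014],
    [0.027, -0.105, -0.014],
    [0.027, -0.125, -0.013],
    [0.027, -0.145, -0.012],
    [0.026, -0.165, -0.01],
    [0.025, -0.185, -0.008],
    [0.024, -0.205, -0.005],
    [0.022, -0.225, 0],
  ],
  gripper=[1, 1, 1, 1, 1, 1, 1, 1, 1, 1, 1, 1],
)

```text
time: 18.97
position: [0.5374, 0.0693, 0.1657]
tool_rot: [0.973, -0.002, 0.225, -0.058]
ft_force: [0.3, -0.1, -1.2]
grip_width: 0.0652
grip_force: 15.0
```

```bash
python3 s.py .12 0 -5
```

```text
t 18.97 pos [0.5374 0.0693 0.1657] q [-0.19  0.41  2.06  0.68  0.32  0.77] | rot [ -6.77 -31.07   0.09] pos [-0.0011 -0.1451  0.0693]
[ 0.3 -0.1 -1.2] 0.0652
```

>>> arm_command(
  delta_rot=[
    [-0.7, -3.1, 0],
    [-1.4, -6.2, 0],
    [-2, -9.3, 0],
    [-2.7, -12.4, 0],
    [-3.4, -15.5, 0],
    [-4.1, -18.6, 0],
    [-4.7, -21.7, 0],
    [-5.4, -24.9, 0],
    [-6.1, -28, 0],
    [-6.77, -31.1, 0.1],
    [-6.77, -31.1, 0.1],
    [-6.77, -31.1, 0.1],
  ],
  delta_pos=[
    [0, -0.015, 0.005],
    [0, -0.03, 0.01],
    [0, -0.044, 0.015],
    [0, -0.058, 0.02],
    [0, -0.073, 0.028],
    [-0.001, -0.087, 0.035],
    [-0.001, -0.102, 0.042],
    [-0.001, -0.116, 0.05],
    [-0.001, -0.131, 0.06],
    [-0.001, -0.145, 0.069],
    [-0.001, -0.145, 0.069],
    [-0.001, -0.145, 0.069],
  ],
  gripper=[1, 1, 1, 1, 1, 1, 1, 1, 1, 1, 1, 1],
)

```text
time: 19.97
position: [0.564, 0.2211, 0.1196]
tool_rot: [0.999, 0.001, -0.043, 0.001]
ft_force: [-0.5, -1.4, -0.4]
grip_width: 0.0655
grip_force: 15.0
```

```bash
python3 s.py .075 0 -5
```

```text
t 19.97 pos [0.564  0.2211 0.1196] q [0.18 0.66 1.51 0.02 1.06 1.74] | rot [ 0.09 -0.07  0.1 ] pos [ 0.0033 -0.0003  0.0444]
[-0.5 -1.4 -0.4] 0.0655
```

>>> arm_command(
  delta_rot=[
    [0, 0, 0],
    [0, 0, 0],
    [0, 0, 0],
    [0, 0, 0],
    [0, 0, 0],
  ],
  delta_pos=[
    [0.001, 0, 0.015],
    [0.002, 0, 0.03],
    [0.0033, 0, 0.044],
    [0.0033, 0, 0.044],
    [0.0033, 0, 0.044],
  ],
  gripper=[1, 1, 1, 1, 1],
)

```text
time: 20.38
position: [0.5629, 0.2195, 0.0773]
tool_rot: [0.999, -0.0, -0.043, 0.001]
ft_force: [-0.2, -0.4, -0.1]
grip_width: 0.0653
grip_force: 15.0
```

```bash
cat > rel2.py <<'E'
# argv: png, ring-top above TCP along world z, lower-dish top height
from fitc import *
import sys
M=np.array(viewer.camera('wrist')['mount'])
im,K,P=cam('wrist');cv2.imwrite(sys.argv[1],im);g=cv2.GaussianBlur(cv2.cvtColor(im,cv2.COLOR_BGR2GRAY),(3,3),0)
T=P@np.linalg.inv(M);t=T[:3,3];o=status.get_obs();print('tcp',t.round(4),R.from_matrix(T[:3,:3]).as_quat().round(4),np.round(o['ft_force'],1))
h=float(sys.argv[2]);zl=float(sys.argv[3]);c=t+[0,0,h]
for sg in (1,-1):
    E=edges(g,K,P,c,.029,np.arange(-60,61,4),.003,sg);H=fit(E,.3);print('held',sg,H,(c[:2]+H[0][:2]).round(4),E[::5,1].round(4))
e=np.load('est.npz');s=np.r_[e['s'][:2],.013];G=fit(edges(g,K,P,s,.0755,np.arange(-60,80,3),.005,1),1.);print('gasket',G,(s[:2]+G[0][:2]).round(4))
s=np.r_[.5635,.221,zl]
for r,sg in((.032,1),(.032,-1),(.033,1)):
    E=edges(g,K,P,s,r,np.arange(-30,31,5),.003,sg);print('lower',r,sg,E[::2,1].round(4),E[::2,2].round(1))
np.savez('last.npz',K=K,P=P)
a=np.linspace(0,2*np.pi,72)
for cc,r,col in((c,.029,(0,0,255)),(np.r_[.5635,.221,zl],.032,(0,255,0)),(np.r_[.5635,.221,zl-.003],.033,(255,0,0))):
    for x in proj(K,P,cc+r*np.c_[np.cos(a),np.sin(a),0*a]): 
        if 0<x[0]<640 and 0<x[1]<480: cv2.circle(im,tuple(int(i) for i in x.round()),0,col,-1)
cv2.imwrite('pics/ov.png',cv2.resize(im[120:380,190:450],None,fx=2.3,fy=2.3,interpolation=cv2.INTER_CUBIC))
E
python3 rel2.py pics/w10.png .014 .051
```

```text
tcp [0.564  0.2198 0.0782] [ 9.991e-01 -2.000e-04 -4.140e-02  6.000e-04] [-0.   0.5 -0.5]
held 1 (array([-0.00202, -0.00047,  0.02913]), 31, np.float64(0.19)) [0.562  0.2193] [0.0286 0.0282 0.0272 0.0272 0.0272 0.0276 0.0274]
held -1 (array([-0.00404,  0.00066,  0.03327]), 31, np.float64(0.5)) [0.5599 0.2205] [0.031  0.0298 0.0296 0.0294 0.0292 0.0318 0.0318]
gasket (array([-0.0011 ,  0.00122,  0.07377]), 47, np.float64(0.82)) [0.5639 0.2212]
lower 0.032 1 [0.0298 0.0298 0.0298 0.0298 0.0298 0.0298 0.0298] [1.7 1.7 1.6 1.6 1.6 1.6 1.6]
lower 0.032 -1 [0.034  0.0342 0.0338 0.0344 0.034  0.0338 0.034 ] [2.6 2.3 2.2 2.4 2.2 2.1 2.2]
lower 0.033 1 [0.03   0.0302 0.03   0.0304 0.03   0.0302 0.0324] [0.4 0.6 0.4 0.8 0.3 0.4 0.2]
```

Run:
```python
from h import *
go([.5656,.2215,.066],Rdown(0)@R.from_euler('y',-5,degrees=True).as_matrix())
print(R.from_quat(status.get_obs()['tool_rot']).as_matrix().T@[0,0,-.001])
```

```text
t 20.48 pos [0.5647 0.22   0.0788] q [0.18 0.72 1.53 0.02 0.97 1.74] | rot [ 0.06 -0.35 -0.02] pos [ 0.002  -0.0015  0.0127]
[ 8.11018975e-05 -1.01478606e-06  9.96705299e-04]
```

>>> arm_command(
  delta_rot=[
    [0, -0.2, 0],
    [0, -0.3, 0],
    [0, -0.3, 0],
    [0, -0.3, 0],
    [0, -0.3, 0],
    [0, -0.3, 0],
  ],
  delta_pos=[
    [0.001, -0.0007, 0.004],
    [0.002, -0.0015, 0.008],
    [0.002, -0.0015, 0.012],
    [0.002, -0.0015, 0.0127],
    [0.002, -0.0015, 0.0127],
    [0.002, -0.0015, 0.0127],
  ],
  gripper=[1, 1, 1, 1, 1, 1],
)

```text
time: 20.98
position: [0.5655, 0.2221, 0.0653]
tool_rot: [0.999, 0.0, -0.044, 0.001]
ft_force: [0.4, -0.4, -0.1]
grip_width: 0.0654
grip_force: 15.0
```

```bash
python3 rel2.py pics/w11.png .014 .051;python3 rel2.py pics/w12.png .014 .051|head -4
```

```text
tcp [0.5656 0.2221 0.0654] [ 9.991e-01  3.000e-04 -4.340e-02  6.000e-04] [ 0.4 -0.4 -1.5]
held 1 (array([-0.00224, -0.00037,  0.0294 ]), 31, np.float64(0.14)) [0.5634 0.2217] [0.0284 0.0282 0.0274 0.0274 0.027  0.0276 0.0278]
held -1 (array([-0.00416,  0.00087,  0.03352]), 31, np.float64(0.49)) [0.5615 0.2229] [0.031  0.0298 0.0296 0.0294 0.0294 0.0318 0.0318]
gasket (array([-0.00088,  0.00125,  0.07361]), 47, np.float64(1.18)) [0.5641 0.2212]
lower 0.032 1 [0.0298 0.0298 0.0298 0.03   0.0298 0.0298 0.0298] [1.8 1.7 1.5 1.7 1.6 2.2 2.3]
lower 0.032 -1 [0.034  0.0342 0.034  0.0344 0.034  0.034  0.0338] [2.4 2.1 2.4 2.3 2.3 2.2 2.3]
lower 0.033 1 [0.0326 0.0302 0.03   0.0304 0.03   0.03   0.03  ] [0.3 0.4 0.7 0.7 0.4 0.6 0.4]
tcp [0.5657 0.2221 0.0655] [ 9.991e-01  2.000e-04 -4.320e-02  6.000e-04] [-0.5 -0.1 -0.8]
held 1 (array([-0.00205, -0.00043,  0.02922]), 31, np.float64(0.14)) [0.5637 0.2216] [0.0284 0.0282 0.0274 0.0274 0.027  0.0274 0.0274]
held -1 (array([-0.00379,  0.0005 ,  0.03304]), 31, np.float64(0.44)) [0.5619 0.2226] [0.031  0.0298 0.0296 0.0294 0.0294 0.0318 0.0318]
gasket (array([-0.00097,  0.00129,  0.07365]), 47, np.float64(1.24)) [0.564  0.2213]
```

View pics/ov.png

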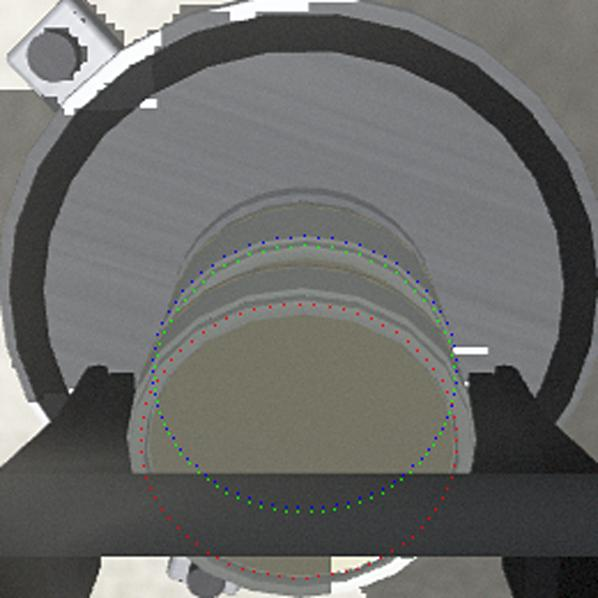

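The overlay shows the deep dish's ring (arc near row 243) lying on the model circle, with the held dish within about 0.7 mm of it. I'll descend to contact.

>>> arm_command(
  delta_rot=[
    [0, 0, 0],
    [0, 0, 0],
    [0, 0, 0],
    [0, 0, 0],
    [0, 0, 0],
    [0, 0, 0],
    [0, 0, 0],
  ],
  delta_pos=[
    [0, 0.0006, 0.001],
    [0.0002, 0.0006, 0.003],
    [0.0003, 0.0006, 0.0045],
    [0.0004, 0.0006, 0.0055],
    [0.0005, 0.0006, 0.0065],
    [0.0006, 0.0006, 0.007],
    [0.0006, 0.0006, 0.007],
  ],
  gripper=[1, 1, 1, 1, 1, 1, 1],
)

```text
time: 21.77
position: [0.5655, 0.2214, 0.0581]
tool_rot: [0.999, 0.0, -0.044, 0.001]
ft_force: [-0.1, 1.1, -0.5]
grip_width: 0.0659
grip_force: 15.0
```

>>> arm_command(
  delta_rot=[
    [0, 0, 0],
    [0, 0, 0],
    [0, 0, 0],
  ],
  delta_pos=[
    [0, 0, 0.0005],
    [0, 0, 0.001],
    [0, 0, 0.001],
  ],
  gripper=[1, 1, 1],
)

```text
time: 22.02
position: [0.5656, 0.2214, 0.0575]
tool_rot: [0.999, 0.0, -0.043, 0.001]
ft_force: [-0.9, -0.2, 0.5]
grip_width: 0.0656
grip_force: 15.0
```

>>> arm_command(
  delta_rot=[
    [0, 0, 0],
    [0, 0, 0],
    [0, 0, 0],
  ],
  delta_pos=[
    [0, 0, 0.0004],
    [0, 0, 0.0008],
    [0, 0, 0.0008],
  ],
  gripper=[1, 1, 1],
)

```text
time: 22.27
position: [0.5656, 0.2214, 0.0575]
tool_rot: [0.999, 0.0, -0.043, 0.001]
ft_force: [-1.3, -0.6, 5.1]
grip_width: 0.0659
grip_force: 15.0
```

>>> arm_command(
  delta_rot=[
    [0, 0, 0],
    [0, 0, 0],
    [0, 0, 0],
    [0, 0, 0],
    [0, 0, 0],
    [0, 0, 0],
    [0, 0, 0],
    [0, 0, 0],
    [0, 0, 0],
    [0, 0, 0],
    [0, 0, 0],
    [0, 0, 0],
  ],
  delta_pos=[
    [0, 0, -0.0007],
    [0, 0, -0.0007],
    [0, 0, -0.0007],
    [0, 0, -0.0007],
    [0, 0, -0.0007],
    [0, 0, -0.003],
    [0, 0, -0.015],
    [0, 0, -0.035],
    [0, 0, -0.06],
    [0, 0, -0.08],
    [0, 0, -0.08],
    [0, 0, -0.08],
  ],
  gripper=[1, -0.6, -0.8, -1, -1, -1, -1, -1, -1, -1, -1, -1],
)

```text
time: 23.27
position: [0.5736, 0.2217, 0.1383]
tool_rot: [0.999, 0.0, -0.041, 0.0]
ft_force: [-0.0, 1.2, -0.0]
grip_width: 0.0873
grip_force: 0.0
```

```bash
python3 seen.py pics/w13.png .071; python3 g.py -.105 .008 .09
```

```text
tcp [0.5736 0.2217 0.1383] [-0.1 -1.  -1. ]
ring z 0.071 (array([-0.00292,  0.00086,  0.03036]), 41, np.float64(0.6)) [0.5621 0.2209]
ring z 0.06999999999999999 (array([-0.0032 ,  0.00084,  0.03043]), 41, np.float64(0.61)) [0.5618 0.2208]
ring z 0.074 (array([-0.00295,  0.00052,  0.03131]), 41, np.float64(0.67)) [0.562  0.2205]
gasket (array([-0.00282,  0.00142,  0.07508]), 47, np.float64(0.64)) [0.5622 0.2214]
t 23.37 pos [0.5717 0.2214 0.136 ] q [0.18 0.65 1.48 0.02 1.11 1.74] | rot [-1.88 55.    4.76] pos [-0.0646  0.5155 -0.0048]
[-0.1 -1.  -1. ] 0.0873
```

Run:
```python
from fitc import *
d=np.load('last.npz');K,P=d['K'],d['P'];g=cv2.GaussianBlur(cv2.imread('pics/w13.png',0),(3,3),0)
for z in(.069,.071,.074):
  for sg in(1,-1):
    E=edges(g,K,P,np.r_[.5630,.221,z],.029,np.arange(-170,181,10),.0022,sg);print(z,sg,fit(E,.6),(E[:,1]*1e3).round(1))
```

```text
0.069 1 (array([-4.300e-04,  3.000e-05,  2.945e-02]), 36, np.float64(0.26)) [29.4 29.8 29.8 29.8 29.8 29.6 30.  29.4 29.6 29.  28.6 29.4 29.  29.2
 29.2 29.  28.8 29.4 29.  29.2 29.  29.4 29.2 29.2 29.  29.2 30.2 29.4
 27.4 30.  29.8 29.8 30.  30.2 29.4 30. ]
0.069 -1 (array([0.00204, 0.00025, 0.02933]), 12, np.float64(0.23)) [31.2 27.8 27.6 27.8 27.8 27.8 28.  31.2 26.8 30.8 31.2 31.  31.  31.2
 31.2 31.  31.2 31.2 31.2 31.2 31.  26.8 31.2 31.2 30.8 31.2 26.8 31.2
 29.  28.  28.  27.8 28.2 28.2 31.2 28.2]
0.071 1 (array([0.00049, 0.00012, 0.02921]), 36, np.float64(0.22)) [28.4 28.8 28.8 28.8 28.6 28.8 29.2 29.  30.2 29.  28.6 29.4 29.4 29.6
 29.6 29.6 29.6 30.  29.6 29.8 29.8 29.8 29.4 29.4 28.8 29.4 30.4 29.
 29.6 29.2 29.  28.8 28.8 29.  28.4 28.8]
0.071 -1 (array([-0.00308, -0.00164,  0.02725]), 14, np.float64(0.74)) [30.6 30.6 30.6 30.6 30.6 30.6 27.2 31.2 27.8 31.  31.2 31.2 31.2 26.8
 27.2 26.8 26.8 27.2 27.2 27.2 26.8 27.2 26.8 26.8 30.8 31.2 26.8 26.8
 27.6 27.4 27.  26.8 26.8 31.2 30.6 30.8]
0.074 1 (array([0.00158, 0.00013, 0.02881]), 36, np.float64(0.32)) [27.  27.6 27.2 27.6 27.4 27.8 28.  28.4 31.2 28.8 29.4 29.6 29.6 30.
 30.2 30.2 30.2 30.4 30.2 30.4 30.2 30.2 29.6 29.2 29.8 28.8 30.4 30.6
 28.4 28.2 27.6 27.6 27.6 27.6 26.8 27.2]
0.074 -1 (array([9.500e-04, 7.000e-05, 3.054e-02]), 15, np.float64(0.16)) [29.4 29.6 29.6 29.8 29.8 30.2 30.2 30.2 26.8 30.8 31.2 31.2 27.2 27.6
 28.  26.8 26.8 27.2 28.2 28.2 26.8 26.8 26.8 31.2 31.2 31.2 26.8 26.8
 30.2 30.2 29.6 29.6 30.4 30.  29.6 29.4]
```

The second dish is home: the ring fits 29.2 mm at 71 mm height, centred at (.5635,.2211). Now the right-hand one.

>>> arm_command(
  delta_rot=[
    [-0.1, 3.4, 0.3],
    [-0.2, 6.8, 0.6],
    [-0.4, 10, 0.9],
    [-0.5, 13.4, 1.2],
    [-0.6, 16.8, 1.5],
    [-0.7, 20, 1.8],
    [-0.8, 23.5, 2.1],
    [-0.9, 27, 2.4],
    [-1, 30, 2.7],
    [-1.1, 33.5, 3],
    [-1.3, 37, 3.3],
    [-1.4, 40, 3.6],
  ],
  delta_pos=[
    [-0.004, 0.03, -0.02],
    [-0.008, 0.06, -0.03],
    [-0.012, 0.09, -0.035],
    [-0.016, 0.12, -0.04],
    [-0.02, 0.15, -0.04],
    [-0.024, 0.18, -0.04],
    [-0.028, 0.21, -0.04],
    [-0.032, 0.24, -0.04],
    [-0.036, 0.27, -0.04],
    [-0.04, 0.3, -0.035],
    [-0.044, 0.33, -0.03],
    [-0.048, 0.36, -0.03],
  ],
  gripper=[-1, -1, -1, -1, -1, -1, -1, -1, -1, -1, -1, -1],
)

```text
time: 24.37
position: [0.5383, -0.0643, 0.1735]
tool_rot: [0.968, -0.02, 0.252, -0.007]
ft_force: [0.5, 1.0, 0.6]
grip_width: 0.0868
grip_force: 0.0
```

```bash
python3 g.py -.105 .008 .09
```

```text
t 24.37 pos [ 0.5383 -0.0643  0.1735] q [-0.45  0.39  2.08  0.82  0.3   0.41] | rot [-2.89 20.86  1.37] pos [-0.0296  0.2313  0.0075]
[0.5 1.  0.6] 0.0868
```

>>> arm_command(
  delta_rot=[
    [-0.3, 2.1, 0.1],
    [-0.6, 4.2, 0.3],
    [-0.9, 6.3, 0.4],
    [-1.2, 8.3, 0.5],
    [-1.4, 10.4, 0.7],
    [-1.7, 12.5, 0.8],
    [-2, 14.6, 1],
    [-2.3, 16.7, 1.1],
    [-2.6, 18.8, 1.2],
    [-2.9, 20.9, 1.4],
    [-2.9, 20.9, 1.4],
    [-2.9, 20.9, 1.4],
  ],
  delta_pos=[
    [-0.003, 0.023, 0.001],
    [-0.006, 0.046, 0.002],
    [-0.009, 0.069, 0.002],
    [-0.012, 0.093, 0.003],
    [-0.015, 0.116, 0.004],
    [-0.018, 0.139, 0.005],
    [-0.021, 0.162, 0.005],
    [-0.024, 0.185, 0.006],
    [-0.027, 0.208, 0.007],
    [-0.03, 0.231, 0.0075],
    [-0.03, 0.231, 0.0075],
    [-0.03, 0.231, 0.0075],
  ],
  gripper=[-1, -1, -1, -1, -1, -1, -1, -1, -1, -1, -1, -1],
)

```text
time: 25.37
position: [0.5083, -0.2975, 0.1466]
tool_rot: [0.905, -0.041, 0.423, 0.019]
ft_force: [-0.7, -0.0, -0.2]
grip_width: 0.0872
grip_force: 0.0
```

```bash
python3 g.py -.105 .0085 .04
```

```text
t 25.37 pos [ 0.5083 -0.2975  0.1466] q [-1.08  0.63  2.16  1.84  0.72 -1.12] | rot [ 0.22 -0.06 -0.17] pos [-0.0383 -0.0033  0.0308]
[-0.7 -0.  -0.2] 0.0872
```

>>> arm_command(
  delta_rot=[
    [0, 0, 0],
    [0.2, 0, -0.2],
    [0.2, 0, -0.2],
    [0.2, 0, -0.2],
    [0.2, 0, -0.2],
  ],
  delta_pos=[
    [-0.013, -0.0015, 0.01],
    [-0.026, -0.003, 0.02],
    [-0.038, -0.003, 0.031],
    [-0.038, -0.003, 0.031],
    [-0.038, -0.003, 0.031],
  ],
  gripper=[-1, -1, -1, -1, -1],
)

```text
time: 25.78
position: [0.509, -0.2876, 0.0986]
tool_rot: [0.906, -0.035, 0.422, 0.015]
ft_force: [1.0, 0.3, 0.1]
grip_width: 0.0872
grip_force: 0.0
```

```bash
python3 g.py -.105 .0085 0
```

```text
t 25.78 pos [ 0.509  -0.2876  0.0986] q [-1.07  0.76  2.19  1.99  0.78 -1.33] | rot [-0.45 -0.02  0.21] pos [-0.0321  0.0068  0.0257]
[1.  0.3 0.1] 0.0872
```

>>> arm_command(
  delta_rot=[
    [0, 0, 0],
    [0, 0, 0],
    [0, 0, 0],
  ],
  delta_pos=[
    [0, 0, 0],
    [0, 0, 0],
    [0, 0, 0],
  ],
  gripper=[-1, -1, -1],
)

```text
time: 26.03
position: [0.5094, -0.2897, 0.1005]
tool_rot: [0.905, -0.035, 0.424, 0.018]
ft_force: [0.8, -0.4, -0.7]
grip_width: 0.0871
grip_force: 0.0
```

```bash
python3 g.py -.105 .0085 0
```

```text
t 26.03 pos [ 0.5094 -0.2897  0.1005] q [-1.07  0.75  2.18  1.99  0.78 -1.33] | rot [-0.22 -0.18  0.37] pos [-0.034   0.0045  0.0264]
[ 0.8 -0.4 -0.7] 0.0871
```

>>> arm_command(
  delta_rot=[
    [-0.1, 0, 0.1],
    [-0.2, -0.1, 0.3],
    [-0.2, -0.1, 0.3],
    [-0.2, -0.1, 0.3],
    [-0.2, -0.1, 0.3],
    [-0.2, -0.1, 0.3],
    [-0.2, -0.1, 0.3],
  ],
  delta_pos=[
    [-0.001, 0.0045, 0],
    [-0.012, 0.0045, 0.008],
    [-0.024, 0.0045, 0.017],
    [-0.032, 0.0045, 0.025],
    [-0.032, 0.0045, 0.025],
    [-0.032, 0.0045, 0.025],
    [-0.032, 0.0045, 0.025],
  ],
  gripper=[-1, -1, -1, -1, -1, -1, -1],
)

```text
time: 26.62
position: [0.5075, -0.2947, 0.0595]
tool_rot: [0.905, -0.039, 0.423, 0.018]
ft_force: [-0.0, 0.7, 0.0]
grip_width: 0.0868
grip_force: 0.0
```

```bash
python3 g.py -.105 .0085 0
```

```text
t 26.62 pos [ 0.5075 -0.2947  0.0595] q [-1.08  0.86  2.18  2.08  0.82 -1.46] | rot [-0.01 -0.07  0.  ] pos [-0.0015 -0.0005  0.0013]
[-0.   0.7  0. ] 0.0868
```

>>> arm_command(
  delta_rot=[
    [0, 0, 0],
    [0, 0, 0],
    [0, 0, 0],
    [0, 0, 0],
    [0, 0, 0],
    [0, 0, 0],
    [0, 0, 0],
    [0, 0, 0],
    [0, 0, 0],
    [0, 0, 0],
  ],
  delta_pos=[
    [-0.0015, -0.0005, 0.0013],
    [-0.0015, -0.0005, 0.0013],
    [-0.0015, -0.0005, 0.0013],
    [-0.0015, -0.0005, 0.0013],
    [-0.0015, -0.0005, 0.0013],
    [-0.0015, -0.0005, 0.0013],
    [-0.0015, -0.0005, 0.0013],
    [-0.0015, -0.0005, 0.0013],
    [-0.0015, -0.0005, 0.0013],
    [-0.0015, -0.0005, 0.0013],
  ],
  gripper=[-1, -1, 1, 1, 1, 1, 1, 1, 1, 1],
)

```text
time: 27.45
position: [0.5076, -0.2938, 0.057]
tool_rot: [0.905, -0.039, 0.423, 0.018]
ft_force: [-0.3, 0.4, 0.6]
grip_width: 0.0656
grip_force: 15.0
```

```bash
python3 g.py -.105 .0085 0
```

```text
t 27.45 pos [ 0.5076 -0.2938  0.057 ] q [-1.08  0.87  2.18  2.08  0.83 -1.47] | rot [-0.05 -0.05 -0.  ] pos [ 0.0004  0.0004 -0.0003]
[-0.3  0.4  0.6] 0.0656
```

>>> arm_command(
  delta_rot=[
    [0, 0, 0],
    [0, 0, 0],
    [0, 0, 0],
    [0, 0, 0],
    [0, 0, 0],
    [0, 0, 0],
    [0, 0, 0],
    [0, 0, 0],
    [0, 0, 0],
  ],
  delta_pos=[
    [0.003, 0, -0.003],
    [0.008, 0, -0.007],
    [0.013, 0, -0.012],
    [0.021, 0, -0.02],
    [0.03, 0, -0.032],
    [0.045, 0, -0.048],
    [0.065, 0, -0.065],
    [0.065, 0, -0.065],
    [0.065, 0, -0.065],
  ],
  gripper=[1, 1, 1, 1, 1, 1, 1, 1, 1],
)

```text
time: 28.2
position: [0.4996, -0.2937, 0.1504]
tool_rot: [0.905, -0.038, 0.423, 0.02]
ft_force: [0.7, 0.2, -1.3]
grip_width: 0.0657
grip_force: 15.0
```

```bash
python3 s.py .16 0 0
```

```text
t 28.2 pos [ 0.4996 -0.2937  0.1504] q [-1.09  0.62  2.18  1.83  0.73 -1.14] | rot [  2.32 -50.09  -4.47] pos [ 0.0216 -0.5185  0.0081]
[ 0.7  0.2 -1.3] 0.0657
```

Held. Carry it back to the stack.

>>> arm_command(
  delta_rot=[
    [0.1, -2.2, -0.2],
    [0.2, -4.5, -0.4],
    [0.3, -6.7, -0.6],
    [0.4, -9, -0.8],
    [0.5, -11.2, -1],
    [0.6, -13.5, -1.2],
    [0.7, -15.7, -1.4],
    [0.8, -18, -1.6],
    [0.9, -20.5, -1.8],
    [1, -23, -2],
    [1.1, -25, -2.2],
    [1.2, -27.5, -2.4],
  ],
  delta_pos=[
    [0.01, -0.025, -0.006],
    [0.018, -0.05, -0.012],
    [0.024, -0.075, -0.016],
    [0.03, -0.1, -0.018],
    [0.032, -0.125, -0.018],
    [0.033, -0.15, -0.018],
    [0.033, -0.175, -0.017],
    [0.033, -0.2, -0.016],
    [0.033, -0.225, -0.015],
    [0.033, -0.25, -0.014],
    [0.033, -0.275, -0.014],
    [0.033, -0.3, -0.014],
  ],
  gripper=[1, 1, 1, 1, 1, 1, 1, 1, 1, 1, 1, 1],
)

```text
time: 29.2
position: [0.5298, -0.0428, 0.18]
tool_rot: [0.974, -0.017, 0.227, -0.006]
ft_force: [0.1, -0.2, -1.0]
grip_width: 0.0655
grip_force: 15.0
```

```bash
python3 s.py .14 0 0
```

```text
t 29.2 pos [ 0.5298 -0.0428  0.18  ] q [-0.39  0.36  2.06  0.55  0.34  0.73] | rot [ -0.71 -26.23  -1.95] pos [ 0.0032 -0.2641  0.0519]
[ 0.1 -0.2 -1. ] 0.0655
```

>>> arm_command(
  delta_rot=[
    [-0.1, -2.6, -0.2],
    [-0.1, -5.2, -0.4],
    [-0.2, -7.9, -0.6],
    [-0.3, -10.5, -0.8],
    [-0.4, -13.1, -1],
    [-0.4, -15.7, -1.2],
    [-0.5, -18.4, -1.4],
    [-0.6, -21, -1.6],
    [-0.6, -23.6, -1.8],
    [-0.7, -26.2, -1.95],
    [-0.7, -26.2, -1.95],
    [-0.7, -26.2, -1.95],
  ],
  delta_pos=[
    [0, -0.026, 0.004],
    [0.001, -0.053, 0.008],
    [0.001, -0.079, 0.013],
    [0.001, -0.106, 0.018],
    [0.002, -0.132, 0.023],
    [0.002, -0.158, 0.028],
    [0.002, -0.185, 0.034],
    [0.003, -0.211, 0.04],
    [0.003, -0.238, 0.046],
    [0.003, -0.264, 0.052],
    [0.003, -0.264, 0.052],
    [0.003, -0.264, 0.052],
  ],
  gripper=[1, 1, 1, 1, 1, 1, 1, 1, 1, 1, 1, 1],
)

```text
time: 30.2
position: [0.5642, 0.221, 0.139]
tool_rot: [1.0, 0.001, 0.001, 0.001]
ft_force: [-0.7, -0.6, -0.7]
grip_width: 0.0656
grip_force: 15.0
```

```bash
python3 s.py .089 0 0
```

```text
t 30.2 pos [0.5642 0.221  0.139 ] q [ 0.19  0.6   1.56 -0.    0.98  1.76] | rot [ 0.1  -0.13  0.14] pos [-0.0008 -0.0003  0.05  ]
[-0.7 -0.6 -0.7] 0.0656
```

>>> arm_command(
  delta_rot=[
    [0, 0, 0],
    [0, 0, 0],
    [0, 0, 0],
    [0, 0, 0],
    [0, 0, 0],
    [0, 0, 0],
    [0, 0, 0],
  ],
  delta_pos=[
    [0, 0, 0.016],
    [-0.0008, 0, 0.032],
    [-0.0008, 0, 0.044],
    [-0.0008, 0, 0.05],
    [-0.0008, 0, 0.05],
    [-0.0008, 0, 0.05],
    [-0.0008, 0, 0.05],
  ],
  gripper=[1, 1, 1, 1, 1, 1, 1],
)

```text
time: 30.78
position: [0.565, 0.2196, 0.0917]
tool_rot: [1.0, -0.0, 0.003, 0.001]
ft_force: [0.1, -0.6, 0.6]
grip_width: 0.0656
grip_force: 15.0
```

```bash
python3 rel2.py pics/w14.png .0145 .071;python3 rel2.py pics/w15.png .0145 .071|head -4
```

```text
tcp [0.5651 0.2197 0.0919] [ 1.0e+00 -3.0e-04  3.6e-03  4.0e-04] [ 0.2  0.2 -0.5]
held 1 (array([ 0.00057, -0.00036,  0.02802]), 31, np.float64(0.69)) [0.5657 0.2194] [0.0288 0.029  0.0286 0.0284 0.0284 0.028  0.028 ]
held -1 (array([-0.001  , -0.00031,  0.03096]), 31, np.float64(0.2)) [0.5641 0.2194] [0.0306 0.0304 0.0304 0.0302 0.03   0.0298 0.031 ]
gasket (array([-0.00217,  0.0012 ,  0.07458]), 47, np.float64(0.64)) [0.5628 0.2212]
lower 0.032 1 [0.0298 0.0298 0.0296 0.0298 0.0296 0.0298 0.0296] [2.6 2.2 1.6 1.7 1.2 1.8 1.3]
lower 0.032 -1 [0.0334 0.0334 0.0334 0.0338 0.0334 0.0334 0.0334] [2.4 2.2 2.6 2.6 2.4 2.5 2.5]
lower 0.033 1 [0.0352 0.0352 0.0352 0.03   0.0354 0.0352 0.0348] [2.2 1.6 1.1 0.7 1.  2.4 1.7]
tcp [0.565  0.2199 0.0919] [ 1.0e+00 -2.0e-04  3.6e-03  5.0e-04] [ 0.5 -0.2 -0.4]
held 1 (array([ 0.00058, -0.00036,  0.02803]), 31, np.float64(0.83)) [0.5656 0.2195] [0.0286 0.029  0.0284 0.028  0.028  0.0284 0.028 ]
held -1 (array([-0.00142, -0.00016,  0.03131]), 31, np.float64(0.21)) [0.5636 0.2197] [0.0306 0.0304 0.0302 0.0302 0.03   0.031  0.031 ]
gasket (array([-0.00209,  0.00121,  0.07447]), 47, np.float64(0.64)) [0.5629 0.2212]
```

>>> arm_command(
  delta_rot=[
    [0, -0.2, 0],
    [0, -0.4, 0],
    [0, -0.4, 0],
    [0, -0.4, 0],
    [0, -0.4, 0],
    [0, -0.4, 0],
  ],
  delta_pos=[
    [-0.0005, -0.0008, 0.002],
    [-0.0009, -0.0017, 0.005],
    [-0.0009, -0.0017, 0.007],
    [-0.0009, -0.0017, 0.008],
    [-0.0009, -0.0017, 0.008],
    [-0.0009, -0.0017, 0.008],
  ],
  gripper=[1, 1, 1, 1, 1, 1],
)

```text
time: 31.48
position: [0.5634, 0.2215, 0.0828]
tool_rot: [1.0, -0.0, -0.001, 0.001]
ft_force: [-0.2, 0.0, -0.5]
grip_width: 0.0654
grip_force: 15.0
```

```bash
python3 rel2.py pics/w16.png .0145 .071
```

```text
tcp [0.5635 0.2215 0.0829] [ 1.e+00 -2.e-04 -8.e-04  6.e-04] [ 0.5 -0.1 -0.6]
held 1 (array([-0.00044, -0.00034,  0.02882]), 31, np.float64(0.19)) [0.5631 0.2212] [0.0288 0.0292 0.0286 0.0286 0.0284 0.0286 0.0282]
held -1 (array([-0.00101, -0.00028,  0.03113]), 31, np.float64(0.21)) [0.5625 0.2212] [0.0306 0.0312 0.0304 0.0304 0.0302 0.03   0.031 ]
gasket (array([-0.00203,  0.00107,  0.07444]), 47, np.float64(0.64)) [0.563  0.2211]
lower 0.032 1 [0.0298 0.0298 0.0296 0.0298 0.0296 0.0298 0.0298] [2.2 3.  2.1 2.3 2.5 3.2 2.5]
lower 0.032 -1 [0.0334 0.0334 0.0334 0.0338 0.0334 0.0336 0.0336] [2.8 2.4 2.4 2.7 2.6 2.6 2.3]
lower 0.033 1 [0.0348 0.0352 0.0352 0.0356 0.0354 0.0352 0.0356] [2.2 1.3 0.6 0.7 0.6 1.8 1.7]
```

Within 0.5 mm. I'll lower it to contact.

>>> arm_command(
  delta_rot=[
    [0, 0, 0],
    [0, 0, 0],
    [0, 0, 0],
    [0, 0, 0],
    [0, 0, 0],
    [0, 0, 0],
  ],
  delta_pos=[
    [0.0003, 0, 0.001],
    [0.0003, 0, 0.0025],
    [0.0003, 0, 0.004],
    [0.0003, 0, 0.005],
    [0.0003, 0, 0.0055],
    [0.0003, 0, 0.0055],
  ],
  gripper=[1, 1, 1, 1, 1, 1],
)

```text
time: 32.08
position: [0.5637, 0.2215, 0.0773]
tool_rot: [1.0, -0.0, -0.001, 0.001]
ft_force: [-0.1, -0.2, 1.0]
grip_width: 0.0655
grip_force: 15.0
```

>>> arm_command(
  delta_rot=[
    [0, 0, 0],
    [0, 0, 0],
    [0, 0, 0],
  ],
  delta_pos=[
    [0, 0, 0.0004],
    [0, 0, 0.0008],
    [0, 0, 0.0008],
  ],
  gripper=[1, 1, 1],
)

```text
time: 32.33
position: [0.5638, 0.2215, 0.0767]
tool_rot: [1.0, -0.0, -0.001, 0.001]
ft_force: [0.3, 0.1, -0.6]
grip_width: 0.0655
grip_force: 15.0
```

>>> arm_command(
  delta_rot=[
    [0, 0, 0],
    [0, 0, 0],
    [0, 0, 0],
  ],
  delta_pos=[
    [0, 0, 0.0004],
    [0, 0, 0.0006],
    [0, 0, 0.0006],
  ],
  gripper=[1, 1, 1],
)

```text
time: 32.58
position: [0.5639, 0.2215, 0.0763]
tool_rot: [1.0, -0.0, -0.001, 0.001]
ft_force: [-0.8, -0.8, 0.5]
grip_width: 0.0653
grip_force: 15.0
```

>>> arm_command(
  delta_rot=[
    [0, 0, 0],
    [0, 0, 0],
    [0, 0, 0],
  ],
  delta_pos=[
    [0, 0, 0.0004],
    [0, 0, 0.0006],
    [0, 0, 0.0006],
  ],
  gripper=[1, 1, 1],
)

```text
time: 32.83
position: [0.564, 0.2216, 0.0763]
tool_rot: [1.0, -0.0, -0.0, 0.001]
ft_force: [-0.6, -0.6, 4.3]
grip_width: 0.066
grip_force: 15.0
```

>>> arm_command(
  delta_rot=[
    [0, 0, 0],
    [0, 0, 0],
    [0, 0, 0],
    [0, 0, 0],
    [0, 0, 0],
    [0, 0, 0],
    [0, 0, 0],
    [0, 0, 0],
    [0, 0, 0],
    [0, 0, 0],
    [0, 0, 0],
    [0, 0, 0],
  ],
  delta_pos=[
    [0, 0, -0.0006],
    [0, 0, -0.0006],
    [0, 0, -0.0006],
    [0, 0, -0.0006],
    [0, 0, -0.0006],
    [0, 0, -0.003],
    [0, 0, -0.015],
    [0, 0, -0.035],
    [0, 0, -0.06],
    [0, 0, -0.08],
    [0, 0, -0.08],
    [0, 0, -0.08],
  ],
  gripper=[1, -0.6, -0.8, -1, -1, -1, -1, -1, -1, -1, -1, -1],
)

```text
time: 33.83
position: [0.5651, 0.2218, 0.1576]
tool_rot: [1.0, -0.0, 0.001, 0.0]
ft_force: [0.2, -0.6, -0.8]
grip_width: 0.087
grip_force: 0.0
```

Run:
```python
from fitc import *
im,K,P=cam('wrist');cv2.imwrite('pics/w17.png',im);g=cv2.GaussianBlur(cv2.cvtColor(im,cv2.COLOR_BGR2GRAY),(3,3),0)
for z in(.088,.091,.094):
    E=edges(g,K,P,np.r_[.5635,.221,z],.029,np.arange(-170,181,10),.0022,1);print(z,fit(E,.6),(E[:,1]*1e3).round(1))
im,K,P=cam('scene');a=cv2.imread('pics/scene0.png');d=cv2.absdiff(a,im).max(2)>40
n,l,s,c=cv2.connectedComponentsWithStats(cv2.morphologyEx(d.astype(np.uint8),cv2.MORPH_OPEN,np.ones((3,3))))
print([x[:5].tolist() for x in s[1:] if x[4]>25])
```

```text
0.088 (array([-0.00127,  0.00014,  0.02953]), 36, np.float64(0.17)) [30.4 30.8 30.8 30.4 30.4 30.  30.4 29.6 29.  28.8 29.  28.4 28.6 28.6
 28.2 28.4 28.  28.6 28.4 28.6 28.4 28.8 28.6 29.  29.  29.4 29.6 30.
 30.4 30.2 30.6 30.4 30.6 30.6 30.6 31. ]
0.091 (array([-4.300e-04,  3.000e-05,  2.924e-02]), 36, np.float64(0.31)) [29.2 29.8 29.4 30.2 30.4 30.2 30.4 29.  29.2 29.  28.8 28.8 28.8 28.8
 28.8 29.2 28.6 29.2 28.6 29.2 29.2 29.  29.  28.8 28.8 29.  29.6 29.2
 30.2 29.4 30.4 29.6 29.2 29.6 29.2 29.6]
0.094 (array([5.200e-04, 6.000e-05, 2.898e-02]), 36, np.float64(0.67)) [27.8 28.6 28.2 28.4 30.4 30.4 30.4 31.2 30.4 28.6 28.4 28.8 29.  29.2
 29.6 29.8 29.2 29.8 29.2 29.8 29.6 29.2 29.  29.  29.2 29.  29.2 31.2
 30.4 30.4 30.4 28.4 28.2 28.2 28.  28.2]
[[544, 0, 47, 14, 483], [469, 18, 7, 8, 48], [583, 33, 20, 9, 101], [601, 69, 6, 8, 35], [532, 71, 15, 6, 47], [623, 88, 6, 10, 43], [596, 92, 12, 7, 49], [398, 95, 15, 17, 170], [623, 102, 17, 8, 77], [448, 106, 43, 25, 378], [509, 108, 13, 7, 46], [589, 109, 31, 21, 389], [435, 126, 9, 26, 124], [449, 128, 9, 3, 27], [382, 130, 14, 14, 121], [476, 134, 7, 8, 36], [584, 143, 56, 62, 1619], [368, 144, 113, 164, 7517], [471, 145, 108, 162, 4888], [383, 152, 18, 15, 142], [399, 154, 10, 7, 45], [588, 189, 52, 63, 1371], [265, 199, 8, 7, 43], [564, 200, 22, 26, 217], [263, 212, 11, 8, 62], [291, 213, 11, 9, 69], [287, 225, 14, 10, 80], [319, 230, 10, 8, 47], [314, 240, 14, 12, 91], [389, 280, 46, 40, 1239]]
```

The top dish fits at 88 to 91 mm and concentric, so it is home. Apart from the arm and its shadow, only the rack and the stack have changed in the scene view. Handing in.

```bash
python3 -c "from rig import robot; print(robot.hand_in())"
```

```text
the job is handed in; nothing more can be done
None
```

The deep dish and both shallow dishes are stacked lids up on the jar base's seat, each seated by contact height and a wrist-camera check; nothing else shows as moved, and the job was handed in at about 34 s (verdict not shown).

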